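# Stand up a gauged valve head and pack two valve heads into a keyed crate

## Robot

A 7-joint arm with a two-finger parallel gripper is mounted at the origin on the work surface; the furniture and walls round the work are solid. World frame = base frame: x ahead of the robot, y to its left, z up, the work surface at z = 0. Lengths are in m, angles in rad, forces in N, time in s.
With the tool pointing down it reaches from about 0.4 to 0.85 m from the base axis. Payload 10.4 kg.
Tool frame: the origin (TCP) lies on the centre line of the jaws, within the pads' length; the fingertips stand 8 mm ahead of it and the grasp point (between the pads) lies 11 mm behind it (r.nose_length is the distance from the TCP to the fingertips, in m); z points along the fingers, y is the direction in which the jaws open and shut (so a half turn about z gives the same grasp; the last joint's range is limited). The gripper opens to 87 mm and grips with 3 to 60 N. Pads are 19 mm wide; open, the fingers measure 117 mm over their backs; the gripper's body (75 mm by 190 mm) begins 51 mm behind the grasp point.
Start: joints at [1.096, 0.332, -0.065, 1.46, 0.022, 1.35, -0.088], TCP at [0.273, -0.562, 0.231] pointing down, gripper open.
Joint ranges: [-2.6, 2.6], [-0.5, 2.12], [-1.47, 1.34], [0.16, 2.42], [-1.27, 4.41], [0.06, 2.06], [-2.6, 2.6]. Speed limits (rad/s): [2.22, 2.22, 2.79, 2.79, 3.14, 3.14, 3.14].

## Interface

Orientations are given as a unit quaternion [x, y, z, w].
In Python, from bench import r, imaging, job gives the robot as it stands. The module is installed in compiled form; this text tells all that it offers.
- The arm moves only by the tool servo_tool, never from a script. Its argument "deltas" is text: rows parted by semicolons, each of 7 numbers parted by spaces: the shift along the world's x, y, z in units of 40 mm (1.0 is 40 mm), then the turn, a rotation vector about the world's x, y, z in units of 8 degrees (1.0 is 8 degrees), then the closure, from 0 (fully open) to 1 (shut). In form: x y z rx ry rz hand; .... A call has 1 to 5 rows; each row shifts and turns the commanded pose from where the row before left it; what a row does not reach is not made up. A row lasts 1/8 s, in which the tool goes at most 62.5 mm and 10.7 degrees, less where a joint would pass 70% of its speed; a pose out of reach is approached as far as the arm can. A call is refused whole if a number of a shift passes 1 or a number of a turn 1, either way. A call with a gripper value outside its range is refused whole. The fingers move at their own pace and stop on an object; "newtons" is the grip in N (left out, the last holds). Time passes only in rows, so rows that do not move let the fingers close. It gives the time, the measured TCP pose, the force and the opening at its end, in the units of the state.
- r.read_state(): the state, without advancing time (a new reading comes with each control period).
- imaging.camera(name): name is "scene" or "top"; returns a dict with "color" (400x640x3 uint8, red, green, blue), "z_map" (400x640 float32, m along the optical axis (not along the pixel's ray), 0 where there is no reading), "camera_matrix" (3x3 intrinsics, pixels), "dist" ([k1, k2, p1, p2, k3] as OpenCV has them; the pictures are not rectified), "R" (3x3) and "t" (3): a world point X has camera coordinates R X + t. Camera axes: x right, y down, z forward; pixel columns grow to the right and rows downward; lengths in m; the calibration is good to about 2 mm. A picture is of the moment at which its call begins.
- job.close_job(): hands the job in, once; it reports no verdict.
The state is a dict: "time": time; "joint_positions": joint angles; "joint_vel": joint speeds; "joint_torque": joint torques, N m; "ee_pos": TCP position; "eef_rot": TCP orientation; "ft_force": force on the tool from outside, world axes, zero at the start; "torque": the same for the moment, N m; "width": finger opening in m.
Only numpy, scipy, OpenCV 4.12 (cv2) and the standard library are available. Lean on these libraries where they do the work, as an engineer would, in place of code of your own. Each camera call takes 0.05 s, during which the arm holds its last target. There are 200 camera calls.

## Task

Pack the two finished valve heads, the one leaning in the gauging rest and the one standing loose on the table, into the two empty cells of the foam-lined crate: one per cell, upright and right down on the cell's floor, with the side outlet in the cell's key slot. Before the leaning one is packed, stand it upright on the table and let go of it, so that it can be taken again by the cap from above. Do not drop a valve head or knock one over, and leave the packed ones and the plug gauge where they are.

Things in the scene. Friction and masses are not known exactly. Their poses are not given: they have to be found in the camera images.
- leaning_valve: Valve head leaning in the gauging rest, cap up and away from the robot, axis 40 degrees above level, spigot on top. 120 mm tall, 0.16 kg: steel body 34 mm across up to 46 mm, thin yoke, black tapered cap from 78 mm (36 mm across) to 112 mm (49 mm across) and 120 mm. Side outlet (spigot) 26 mm above the foot. Origin: centre of foot underside; z along the axis to the cap, spigot along -x.
- leaning_valve_spigot (a point): Tip of this valve head's spigot, 37 mm from the valve's axis and 26 mm above the foot. The spigot is 10 mm thick at the tip, 14 then 17 mm nearer the body.
- standing_valve: The other valve head, standing upright and loose on the table, turned any way. Same shape, size, origin and axes as the leaning one.
- standing_valve_spigot (a point): Tip of this valve head's spigot, as on the leaning one.
- crate: Fixed blue crate with black foam, 186 x 268 mm over the rim (its x, y), rim 70 mm high, foam top 62, cell floor 8 mm. Six square cells 44 mm wide, centres x = -33, +51, y = +80, 0, -80 mm; from each an open slot, 20 mm wide and deep, full height, runs to -x for the spigot. Empty: x = +51, y = +80 and 0. Origin: centre of underside; z up, -x to the robot (side with paper card).
- cell_left (a point): Centre of the floor of the empty cell at the crate's x = +51, y = +80 mm, 8 mm above the crate's underside. Axes as the crate's.
- cell_mid (a point): Centre of the floor of the empty cell at the crate's x = +51, y = 0 mm. Axes as the crate's.
- slot_left (a point): Where the spigot's tip should be when a valve head sits in cell_left: 37 mm from the cell's centre along the crate's -x, 26 mm above the floor.
- slot_mid (a point): The same for cell_mid.
- rest: Fixed aluminium gauging rest: base plate 150 x 70 x 8 mm (its x, y), on its centre line a foot stop and two open white vee saddles that hold the leaning valve head under foot and cap; it lifts out upwards. Foot at x = -58, height 38 mm; cap's middle at x = +19, height 102 mm, its sides free. Origin: centre of underside, +x to the cap end, z up.
- plug_gauge: Double-ended steel plug gauge lying on the table, 105 mm along its y, 19 mm wide, 16 mm high; a bystander.
- packed_0: Valve head already packed in the crate at x, y = -33, +80 mm of the crate. Same shape and origin as the other two; cap top 128 mm above the table.
- packed_1: Valve head already packed in the crate at x, y = -33, 0 mm of the crate. Same shape and origin as the other two; cap top 128 mm above the table.
- packed_2: Valve head already packed in the crate at x, y = -33, -80 mm of the crate. Same shape and origin as the other two; cap top 128 mm above the table.
- packed_3: Valve head already packed in the crate at x, y = +51, -80 mm of the crate. Same shape and origin as the other two; cap top 128 mm above the table.
There are look-alikes about, which are no part of the job. What is shaped like the standing_valve but orange is not meant.

How it is judged:
By the outcome, as a careful person would: the job done as asked, in the order asked, and still so for the second after the job is handed in, with the robot touching nothing.
It also fails if it takes over 70 s, if anything falls off the work surface, if the arm or the gripper's body presses on something with over 40 N, if the wrist force passes 120 N, or if a joint passes its speed limit or range.

## Working session

There is one attempt and no reset: what is moved stays moved. The work goes in short steps, Python scripts to look and compute and a tool call to move; the robot and the scene stay as the last step left them, time stands still between calls to the robot, and variables do not carry over. Pictures are saved under pics/ and viewed, and the job is handed in when it is done.

Besides the shell and the picture viewer there is one more tool, called after "Request:" as name(argument=value, ...) on one line, values as JSON. servo_tool: Moves the arm, as the interface text tells. Its arguments: {"type":"object","properties":{"deltas":{"type":"string"},"newtons":{"type":"number"}},"required":["deltas"]}

```bash
mkdir -p pics; cat > h.py <<'E'
import numpy as np, cv2
from bench import r, imaging, job
def cam(n):
    c=imaging.camera(n); return c
def save(c,f): cv2.imwrite('pics/'+f,c['color'][:,:,::-1])
def cloud(c):
    K=np.array(c['camera_matrix']);d=np.array(c['dist'],float)
    h,w=c['z_map'].shape
    uv=np.stack(np.meshgrid(np.arange(w),np.arange(h)),-1).reshape(-1,1,2).astype(np.float64)
    n=cv2.undistortPoints(uv,K,d).reshape(h,w,2)
    z=c['z_map'].astype(float)
    P=np.dstack([n[...,0]*z,n[...,1]*z,z])
    W=(P-np.array(c['t']).reshape(3))@np.array(c['R'])
    W[z==0]=np.nan
    return W
def proj(c,X):
    R=np.array(c['R']);rv,_=cv2.Rodrigues(R)
    return cv2.projectPoints(np.array(X,float).reshape(-1,1,3),rv,np.array(c['t'],float).reshape(3),np.array(c['camera_matrix']),np.array(c['dist'],float))[0].reshape(-1,2)
E
python3 - <<'E'
from h import *
for n in('scene','top'):
    c=cam(n);save(c,n+'0.png');np.save(n+'0.npy',cloud(c))
    print(n,-np.array(c['R']).T@np.array(c['t']).reshape(3),np.array(c['R'])[2])
s=r.read_state();print(s)
E
```

```text
scene [-0.21683507 -0.81121562  1.23796147] [ 0.47745778  0.44195786 -0.75941248]
top [ 0.28841737 -0.15848106  1.23288037] [ 0.19081454  0.01111553 -0.98156317]
{'time': 0.1, 'joint_positions': array([ 1.09642524,  0.3327665 , -0.06468406,  1.46085517,  0.0215947 ,
        1.34987216, -0.08849621]), 'joint_vel': array([-0.00076579, -0.00065769,  0.00033132, -0.00178154, -0.0004915 ,
       -0.00034953,  0.00081349]), 'joint_torque': array([ 8.38431733e-04, -6.24547935e+01,  2.40771828e-02, -3.90714347e+01,
       -6.15853909e-02,  3.66212544e-02,  5.49969900e-05]), 'ee_pos': array([ 0.27269864, -0.5620086 ,  0.22986081]), 'eef_rot': array([ 9.74595224e-01,  2.23972733e-01, -1.61389728e-04, -5.81077721e-04]), 'ft_force': array([-0.35939964,  1.10059738, -0.79944748]), 'torque': array([-0.0333462 ,  0.00466514,  0.03840478]), 'width': 0.08709612297103535}
```

View pics/scene0.png

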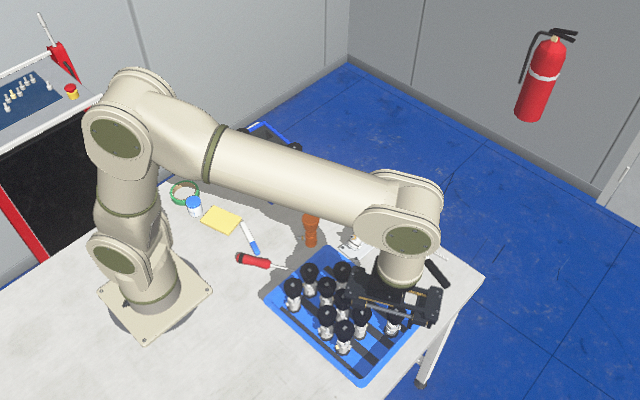

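View pics/top0.png

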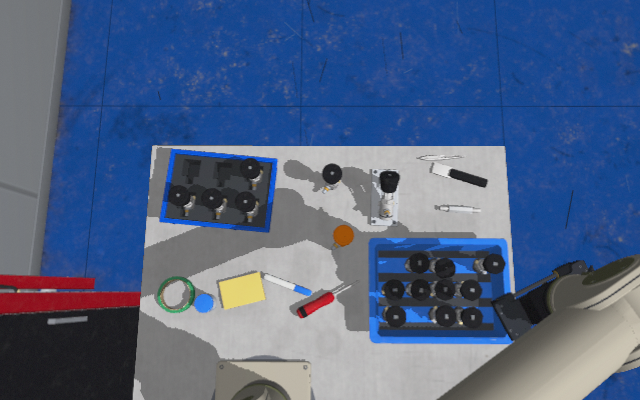

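The top view shows the crate at about (218,190), with its empty cells at (190,168) and (226,168). The standing valve is at (331,175), the rest and leaning valve at (386,195), the orange look-alike at (343,236), and a blue bin at (440,290).

```bash
python3 - <<'E'
from h import *
W=np.load('top0.npy');im=cv2.imread('pics/top0.png')
a=cv2.resize(im[140:245,150:290],None,fx=4,fy=4,interpolation=3);b=cv2.resize(im[140:245,290:430],None,fx=4,fy=4,interpolation=3)
cv2.imwrite('pics/z0a.png',a);cv2.imwrite('pics/z0b.png',b)
def reg(u0,u1,v0,v1,z0,z1):
    p=W[v0:v1,u0:u1].reshape(-1,3);return p[(p[:,2]>z0)&(p[:,2]<z1)]
def circ(p): return cv2.minEnclosingCircle(p[:,:2].astype(np.float32))
print('table',np.nanmedian(W[180:220,290:310,2]))
p=reg(315,350,158,198,.108,.13);print('stand cap',circ(p),np.median(p[:,2]),len(p))
p=reg(315,350,158,200,.012,.06);print('stand low',len(p),p.mean(0))
for n,(u0,u1,v0,v1) in dict(p3=(237,264,156,182),p0=(165,192,182,210),p1=(200,226,184,212),p2=(232,262,188,216)).items():
    p=reg(u0,u1,v0,v1,.12,.135);print(n,circ(p),np.median(p[:,2]),len(p))
p=reg(155,285,140,240,.064,.075)
box=cv2.minAreaRect(p[:,:2].astype(np.float32));print('crate',box,len(p))
p=reg(365,402,160,226,.004,.02);print('rest',cv2.minAreaRect(p[:,:2].astype(np.float32)),p.mean(0),len(p))
p=reg(360,410,150,226,.03,.3)
print('lean',len(p),p.min(0),p.max(0))
for q in range(164,224,3):
    row=W[q,376:404];print(q,np.round(np.nanmax(row[:,2]),3),np.round(row[np.nanargmax(row[:,2])],3))
E
```

```text
table -0.0005805506236852718
stand cap ((0.5631285309791565, -0.16348910331726074), 0.025054803118109703) 0.11873419073736266 325
stand low 98 [ 0.54775346 -0.15819167  0.03490129]
p3 ((0.5745100378990173, 0.03219358250498772), 0.024947959929704666) 0.12691031606063413 325
p0 ((0.5075551867485046, 0.20083589851856232), 0.025110410526394844) 0.12669400254996918 341
p1 ((0.5001147985458374, 0.12134204059839249), 0.02471766248345375) 0.12683021244242465 334
p2 ((0.4928401708602905, 0.04176334664225578), 0.025099795311689377) 0.1267505194262816 339
crate ((0.5327865481376648, 0.11847412586212158), (0.27407050132751465, 0.1898919939994812), 84.48834991455078) 2192
rest ((0.5383647680282593, -0.29873719811439514), (0.09548448026180267, 0.17367656528949738), 88.31987762451172) [ 0.51787767 -0.29376259  0.00790519] 734
lean 746 [ 0.46106038 -0.32676472  0.03173618] [ 0.57305758 -0.27787296  0.13409723]
164 0.005 [ 0.615 -0.293  0.005]
167 0.003 [ 0.608 -0.306  0.003]
170 0.011 [ 0.597 -0.318  0.011]
173 0.112 [ 0.565 -0.298  0.112]
176 0.123 [ 0.554 -0.282  0.123]
179 0.132 [ 0.545 -0.304  0.132]
182 0.128 [ 0.539 -0.295  0.128]
185 0.122 [ 0.533 -0.301  0.122]
188 0.115 [ 0.527 -0.306  0.115]
191 0.108 [ 0.521 -0.295  0.108]
194 0.095 [ 0.516 -0.292  0.095]
197 0.091 [ 0.51  -0.292  0.091]
200 0.084 [ 0.503 -0.305  0.084]
203 0.081 [ 0.497 -0.3    0.081]
206 0.079 [ 0.489 -0.303  0.079]
209 0.077 [ 0.482 -0.3    0.077]
212 0.083 [ 0.474 -0.302  0.083]
215 0.084 [ 0.466 -0.301  0.084]
218 0.057 [ 0.463 -0.3    0.057]
221 0.015 [ 0.461 -0.287  0.015]
```

View pics/z0b.png

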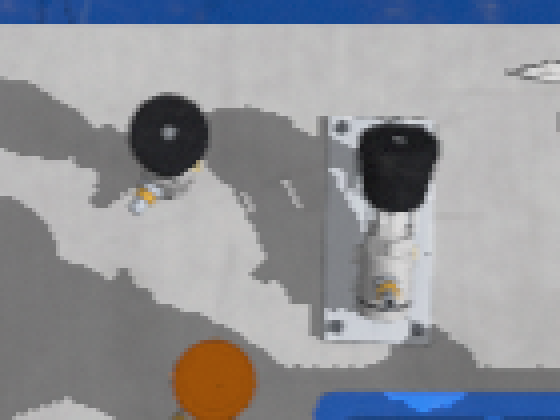

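View pics/z0a.png

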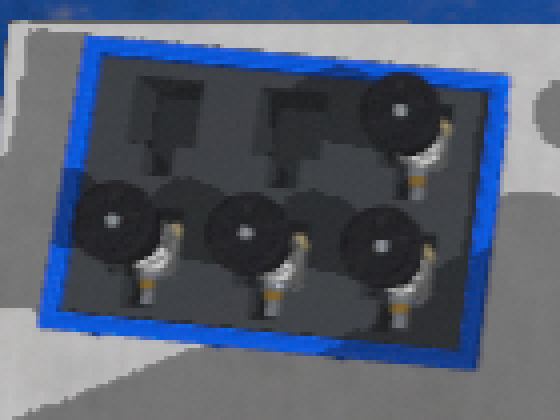

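```bash
python3 - <<'E'
from h import *
W=np.load('top0.npy')
def reg(u0,u1,v0,v1,z0,z1):
    p=W[v0:v1,u0:u1].reshape(-1,3);return p[(p[:,2]>z0)&(p[:,2]<z1)]
# crate fit
m=np.array([[-33,80],[-33,0],[-33,-80],[51,-80]])/1e3
w=np.array([[.50756,.20084],[.50011,.12134],[.49284,.04176],[.57451,.03219]])
A,B=m-m.mean(0),w-w.mean(0);th=np.arctan2((A[:,0]*B[:,1]-A[:,1]*B[:,0]).sum(),(A*B).sum())
R=np.array([[np.cos(th),-np.sin(th)],[np.sin(th),np.cos(th)]]);o=w.mean(0)-R@m.mean(0)
print('crate',o,np.degrees(th),'left',o+R@[.051,.08],'mid',o+R@[.051,0]);print((m@R.T+o-w)*1e3)
# rim outline of crate
c=np.array([.5631,-.1635])
p=reg(310,355,155,205,.014,.045);d=p[:,:2]-c;rr=np.hypot(*d.T);k=rr>.024
print('spigot pts',k.sum(),p[k].mean(0),np.degrees(np.arctan2(*d[k].mean(0)[::-1])),rr.max())
k=rr>.030;print(np.round(p[k],4))
p=reg(325,362,220,255,.105,.135);print('orange',cv2.minEnclosingCircle(p[:,:2].astype(np.float32)),np.median(p[:,2]))
p=reg(432,485,200,216,.008,.03);print('plug?',p.mean(0),p.max(0),len(p))
p=reg(365,372+34,162,228,.005,.012);print('rest plate',cv2.minAreaRect(p[:,:2].astype(np.float32)),len(p),p.min(0),p.max(0))
p=reg(372,405,165,224,.04,.15)
for x in np.arange(.465,.575,.01):
    q=p[abs(p[:,0]-x)<.005]
    if len(q): print(round(x,3),len(q),np.round([q[:,1].min(),q[:,1].max(),(q[:,1].min()+q[:,1].max())/2,q[:,2].max()],4))
print('edge table x',np.nanmax(W[150:250,290:320][...,0][abs(W[150:250,290:320,2])<.01]))
p=reg(155,420,140,400,.2,.6);print('tall',len(p))
E
```

```text
crate [0.53273125 0.11770506] -5.850771829161009 left [0.5916206  0.19208949] mid [0.58346558 0.11250623]
[[ 0.49817952 -0.18772815]
 [-0.20684901 -0.27098964]
 [-1.09187754 -0.27425113]
 [ 0.80054703  0.73296892]]
spigot pts 25 [ 0.53912804 -0.14538634  0.02971545] 142.92462917747662 0.03701796210796316
[[ 0.5396 -0.1399  0.0294]
 [ 0.5393 -0.1425  0.0307]
 [ 0.5391 -0.1451  0.0318]
 [ 0.5373 -0.1399  0.0279]
 [ 0.537  -0.1425  0.0291]
 [ 0.5362 -0.1451  0.033 ]
 [ 0.537  -0.1477  0.0292]
 [ 0.5346 -0.1399  0.0281]
 [ 0.534  -0.1425  0.0311]
 [ 0.5335 -0.1451  0.0337]
 [ 0.5351 -0.1476  0.0257]
 [ 0.5326 -0.1425  0.0249]
 [ 0.5327 -0.1451  0.0246]]
orange ((0.4144441783428192, -0.19022314250469208), 0.0246372539550066) 0.11863973806230099
plug? [ 0.49364967 -0.49604333  0.01374832] [ 0.50440544 -0.44245344  0.02065275] 238
rest plate ((0.5345020890235901, -0.3034434914588928), (0.10234987735748291, 0.16590477526187897), 89.22821807861328) 633 [ 0.451695   -0.35490814  0.00500524] [ 0.61799382 -0.25175397  0.01197604]
0.465 53 [-0.3141 -0.2838 -0.2989  0.0858]
0.475 53 [-0.3133 -0.2832 -0.2982  0.0836]
0.485 67 [-0.3153 -0.2823 -0.2988  0.0794]
0.495 61 [-0.3187 -0.2804 -0.2995  0.0852]
0.505 59 [-0.319  -0.2805 -0.2998  0.0908]
0.515 55 [-0.3156 -0.2868 -0.3012  0.1045]
0.525 82 [-0.318  -0.2842 -0.3011  0.118 ]
0.535 91 [-0.3226 -0.2813 -0.3019  0.1277]
0.545 88 [-0.3237 -0.2789 -0.3013  0.1341]
0.555 64 [-0.3268 -0.2779 -0.3023  0.1291]
0.565 52 [-0.3246 -0.2786 -0.3016  0.1162]
edge table x 0.6566690758092828
tall 174
```

Request:
servo_tool(deltas="0.3 0.4 0.3 0 0 0.344 0;0.725 0.996 0 0 0 0.344 0;0.725 0.996 0 0 0 0.344 0;0.725 0.996 0 0 0 0.344 0;0.725 0.996 0 0 0 0.344 0", newtons=30)

```text
time: 0.72
ee_pos: [0.4025, -0.3842, 0.2436]
eef_rot: [0.94, 0.341, 0.0, 0.0]
ft_force: [0.8, -0.6, -1.2]
width: 0.0867
```

Request:
servo_tool(deltas="0.725 0.996 0 0 0 0.344 0;0.725 0.996 0 0 0 0.344 0;0.725 0.996 0 0 0 0.344 0;0.725 0.996 0 0 0 0.344 0;0.725 0.996 0 0 0 0.344 0")

```text
time: 1.35
ee_pos: [0.5468, -0.1848, 0.2437]
eef_rot: [0.892, 0.451, 0.0, 0.0]
ft_force: [0.2, 0.1, 0.2]
width: 0.0872
```

Request:
servo_tool(deltas="0 0 0 0 0 0 0")

```text
time: 1.48
ee_pos: [0.548, -0.1816, 0.2434]
eef_rot: [0.891, 0.454, 0.001, -0.0]
ft_force: [-1.3, -0.3, 1.0]
width: 0.0871
```

Request:
servo_tool(deltas="0.375 0.45 -0.3 0 0 0 0;0 0 -0.9 0 0 0 0;0 0 -0.9 0 0 0 0;0 0 -0.9 0 0 0 0;0 0 -0.4 0 0 0 0")

```text
time: 2.1
ee_pos: [0.5598, -0.1694, 0.1053]
eef_rot: [0.893, 0.45, -0.001, -0.001]
ft_force: [0.8, 1.1, 0.2]
width: 0.087
```

Request:
servo_tool(deltas="0 0 0 0 0 0 0")

```text
time: 2.22
ee_pos: [0.5605, -0.1696, 0.1065]
eef_rot: [0.893, 0.45, -0.0, -0.0]
ft_force: [0.5, -0.2, 0.8]
width: 0.0868
```

```bash
python3 - <<'E'
from h import *
c=cam('scene');im=c['color'];uv=proj(c,[[.563,-.1635,.1]])[0];print(uv)
u,v=uv.astype(int);cv2.imwrite('pics/s1.png',cv2.resize(im[v-70:v+60,u-80:u+80][:,:,::-1],None,fx=4,fy=4))
print(r.read_state()['ee_pos'])
E
```

```text
[337.52743549 186.92104081]
[ 0.56125915 -0.16974944  0.10761305]
```

View pics/s1.png

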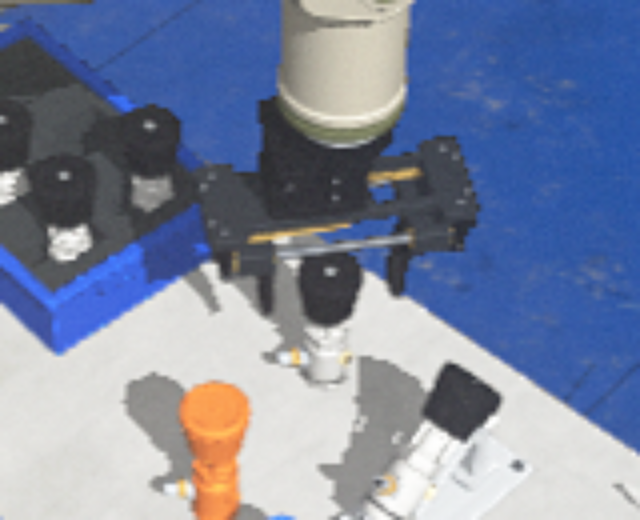

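The jaws straddle the standing valve's cap at about (330,290) in the crop, and both fingers are clear. I'll centre them and close.

Request:
servo_tool(deltas="0.05 0.15 -0.1 0 0 0 0;0 0 0 0 0 0 0;0 0 0 0 0 0 0.5;0 0 0 0 0 0 0.6;0 0 0 0 0 0 0.7", newtons=30)

```text
time: 2.9
ee_pos: [0.5629, -0.1639, 0.1027]
eef_rot: [0.893, 0.449, 0.0, 0.0]
ft_force: [0.5, -0.5, 0.5]
width: 0.0645
```

Request:
servo_tool(deltas="0 0 0 0 0 0 0.8;0 0 0 0 0 0 0.8;0 0 0 0 0 0 0.8;0 0 0 0 0 0 0.8")

```text
time: 3.4
ee_pos: [0.563, -0.1638, 0.1026]
eef_rot: [0.893, 0.449, 0.0, 0.0]
ft_force: [0.2, -0.1, 0.2]
width: 0.0472
```

Request:
servo_tool(deltas="0 0 0 0 0 0 0.8;0 0 0 0 0 0 0.8;0 0 0.3 0 0 0 0.8;0 0 0.6 0 0 0 0.8;0 0 0.8 0 0 0 0.8")

```text
time: 4.03
ee_pos: [0.5623, -0.1636, 0.1712]
eef_rot: [0.893, 0.449, -0.0, -0.001]
ft_force: [0.5, -0.4, -1.7]
width: 0.047
```

Request:
servo_tool(deltas="0 0 0.8 0 0 0 0.8;0 0 0.8 0 0 0 0.8;0 0 0.8 0 0 0 0.8;0 0 0.5 0 0 0 0.8;0 0 0 0 0 0 0.8")

```text
time: 4.65
ee_pos: [0.5635, -0.1637, 0.2885]
eef_rot: [0.893, 0.449, 0.001, 0.001]
ft_force: [-0.4, 0.8, -1.9]
width: 0.047
```

```bash
cat >> h.py <<'E'
def crop(n,X,f,s=4,w=80,hh=65):
    c=cam(n);u,v=proj(c,[X])[0].astype(int);u0=max(u-w,0);v0=max(v-hh,0)
    cv2.imwrite('pics/'+f,cv2.resize(c['color'][v0:v+hh,u0:u+w][:,:,::-1],None,fx=s,fy=s,interpolation=3));return c
E
python3 - <<'E'
from h import *
s=r.read_state();print(s['ee_pos'],s['width'],s['ft_force'])
crop('scene',s['ee_pos']-[0,0,.05],'s2.png')
E
```

```text
[ 0.56346388 -0.16367904  0.2884831 ] 0.047022815530093603 [-0.36824415  0.77549471 -1.92553447]
```

View pics/s2.png

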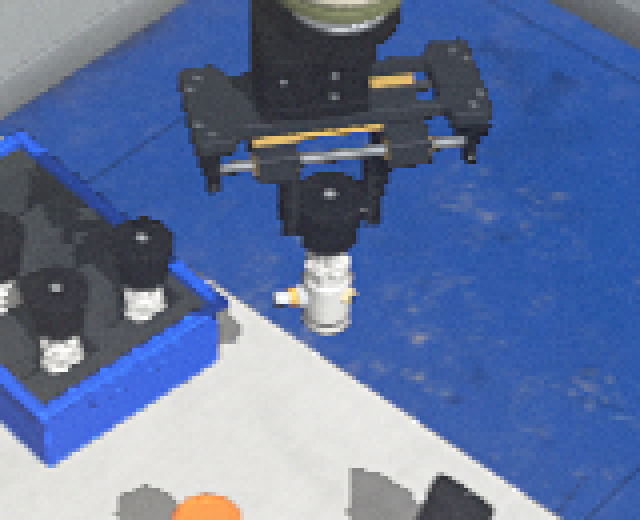

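The valve is held upright at (328,290) with the spigot free. Next I carry it above the left cell.

Request:
servo_tool(deltas="0.07 0.6 0 0 0 0.38 0.8;0.07 0.95 0 0 0 0.38 0.8;0.07 0.95 0 0 0 0.38 0.8;0.07 0.95 0 0 0 0.38 0.8;0.07 0.95 0 0 0 0.38 0.8")

```text
time: 5.32
ee_pos: [0.5762, 0.0147, 0.2855]
eef_rot: [0.825, 0.565, -0.001, -0.001]
ft_force: [0.2, -0.2, -1.9]
width: 0.047
```

Request:
servo_tool(deltas="0.07 0.95 0 0 0 0.38 0.8;0.07 0.95 0 0 0 0.38 0.8;0.07 0.95 0 0 0 0.38 0.8;0.07 0.95 0 0 0 0.38 0.8;0.085 0.72 0 0 0 0.38 0.8")

```text
time: 5.95
ee_pos: [0.5902, 0.1961, 0.2855]
eef_rot: [0.742, 0.67, -0.001, -0.001]
ft_force: [-0.2, 0.5, -2.0]
width: 0.0469
```

Request:
servo_tool(deltas="0 0 -0.4 0 0 0 0.8;0 0 -0.6 0 0 0 0.8;0 0 0 0 0 0 0.8")

```text
time: 6.32
ee_pos: [0.5901, 0.192, 0.2437]
eef_rot: [0.744, 0.668, -0.002, -0.001]
ft_force: [0.2, -0.2, -1.7]
width: 0.0472
```

```bash
python3 - <<'E'
from h import *
s=r.read_state();print(s['ee_pos'],s['eef_rot'],s['width'],s['ft_force'])
crop('scene',s['ee_pos']-[0,0,.08],'s3.png')
c=crop('top',s['ee_pos']-[0,0,.1],'t3.png')
# held valve points below jaws, top cam and scene cam
for n in('scene','top'):
    W=cloud(cam(n)).reshape(-1,3);z0=s['ee_pos'][2]-.103
    d=W-s['ee_pos'];k=(np.hypot(d[:,0],d[:,1])<.042)
    for a,b in((.002,.012),(.015,.022),(.022,.032),(.034,.045),(.06,.075)):
        q=W[k&(W[:,2]-z0>a)&(W[:,2]-z0<b)]
        if len(q): 
            rr=np.hypot(*(q-s['ee_pos'])[:,:2].T);sp=q[rr>.026]
            print(n,a,len(q),np.round(q[:,:2].mean(0)-s['ee_pos'][:2],4),'spig',len(sp),np.round(sp.mean(0),4) if len(sp) else '', np.degrees(np.arctan2(*(sp.mean(0)-s['ee_pos'])[1::-1])) if len(sp) else '')
E
```

```text
[0.59010198 0.19201731 0.24369012] [ 0.74428485  0.6678577  -0.00233683 -0.00083257] 0.047178958160596085 [ 0.21330963 -0.21233466 -1.69381867]
scene 0.002 24 [-0.0034 -0.0132] spig 0  
scene 0.015 11 [-0.0022 -0.0153] spig 0  
scene 0.022 39 [-0.0131 -0.0094] spig 9 [0.5602 0.1899 0.1694] -175.89524157791539
scene 0.034 53 [-0.0035 -0.0129] spig 6 [0.5889 0.1712 0.1805] -93.19856905990707
scene 0.06 33 [-0.0023 -0.0088] spig 0  
top 0.002 16 [-0.0029 -0.0105] spig 0  
top 0.015 14 [-0.0054 -0.0106] spig 0  
top 0.022 37 [-0.0128 -0.0065] spig 8 [0.5597 0.1948 0.1708] 174.7433267700931
top 0.034 68 [-0.0087 -0.005 ] spig 3 [0.5582 0.1959 0.1765] 173.07951747221122
top 0.06 15 [-0.0029 -0.0089] spig 0
```

View pics/s3.png

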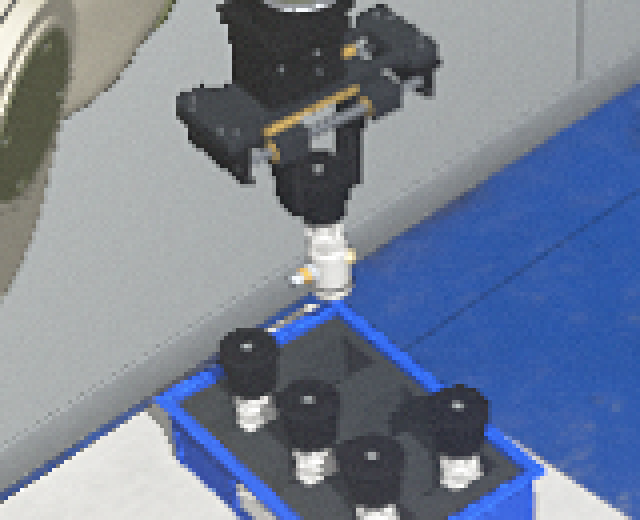

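View pics/t3.png

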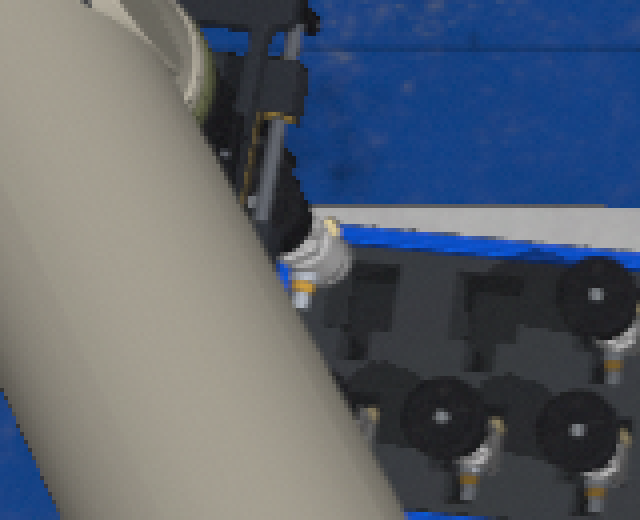

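The spigot points at 174°, which is the slot direction. I'll lower until the foot is just above the foam, check, and then insert.

Request:
servo_tool(deltas="0.05 0 -0.5 0 0 0 0.8;0 0 -0.8 0 0 0 0.8;0 0 -0.4 0 0 0 0.8;0 0 0 0 0 0 0.8")

```text
time: 7.02
ee_pos: [0.5929, 0.1927, 0.1772]
eef_rot: [0.744, 0.668, -0.001, -0.001]
ft_force: [-0.1, -0.3, -1.5]
width: 0.0472
```

```bash
python3 - <<'E'
from h import *
s=r.read_state();print(s['ee_pos'],s['eef_rot'],s['width'],s['ft_force'])
crop('scene',s['ee_pos']-[0,0,.08],'s4.png',6,60,45)
crop('top',s['ee_pos']-[0,0,.1],'t4.png',6,60,45)
E
```

```text
[0.59288063 0.1927107  0.17717777] [ 7.44265228e-01  6.67883177e-01 -1.03240194e-03 -5.16418722e-04] 0.04719720917696986 [-0.13181965 -0.33777543 -1.48861803]
```

View pics/s4.png

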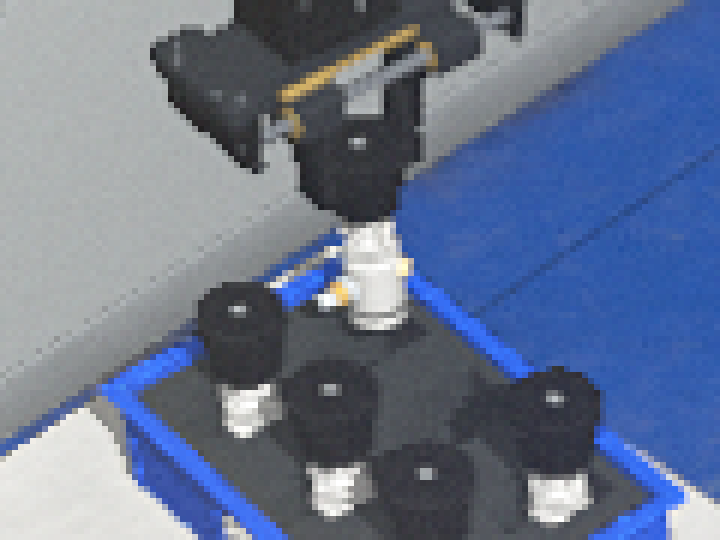

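View pics/t4.png

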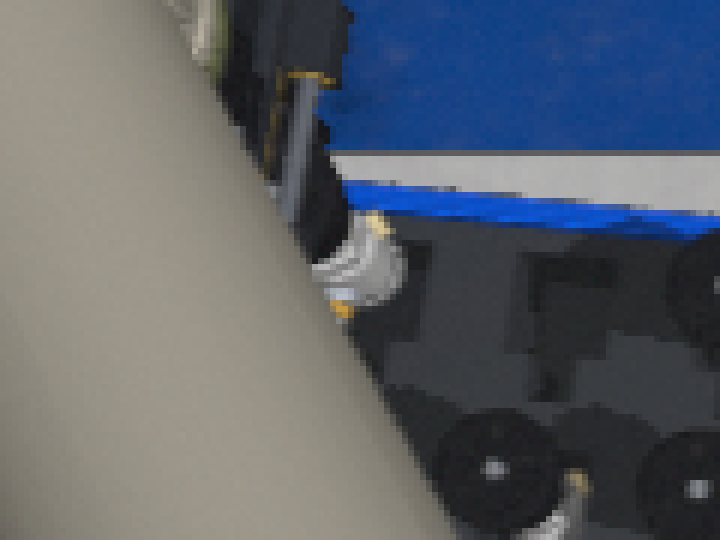

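The foot is just above the foam over the cell, with the spigot toward the slot. I'll insert gently.

Request:
servo_tool(deltas="-0.02 0 -0.3 0 0 0 0.8;0 0 -0.3 0 0 0 0.8;0 0 -0.3 0 0 0 0.8;0 0 -0.2 0 0 0 0.8")

```text
time: 7.62
ee_pos: [0.5924, 0.1929, 0.1334]
eef_rot: [0.744, 0.668, -0.0, -0.0]
ft_force: [1.0, 0.1, -1.9]
width: 0.0469
```

Request:
servo_tool(deltas="0 0 -0.2 0 0 0 0.8;0 0 -0.15 0 0 0 0.8;0 0 -0.1 0 0 0 0.8;0 0 0 0 0 0 0.8")

```text
time: 8.12
ee_pos: [0.5926, 0.1931, 0.1164]
eef_rot: [0.744, 0.668, -0.0, -0.0]
ft_force: [0.7, -0.9, -2.1]
width: 0.0467
```

No contact on the way in. The remaining travel is about 5 mm.

Request:
servo_tool(deltas="0 0 -0.08 0 0 0 0.8;0 0 -0.04 0 0 0 0.8;0 0 -0.02 0 0 0 0.8;0 0 0 0 0 0 0.8")

```text
time: 8.62
ee_pos: [0.5927, 0.1931, 0.111]
eef_rot: [0.744, 0.668, 0.0, 0.0]
ft_force: [-0.0, 0.7, -1.3]
width: 0.0469
```

Request:
servo_tool(deltas="0 0 -0.03 0 0 0 0.8;0 0 -0.02 0 0 0 0.8;0 0 0 0 0 0 0.8")

```text
time: 9.0
ee_pos: [0.5933, 0.1937, 0.1105]
eef_rot: [0.744, 0.668, 0.001, 0.0]
ft_force: [-2.7, -0.2, 7.8]
width: 0.0469
```

The foot is on the floor (contact force +8 N). I'll release it and back off.

Request:
servo_tool(deltas="0 0 0 0 0 0 0.35;0 0 0 0 0 0 0.25;0 0 0 0 0 0 0.25;0 0 0 0 0 0 0.25")

```text
time: 9.5
ee_pos: [0.5926, 0.193, 0.1088]
eef_rot: [0.744, 0.668, -0.0, -0.0]
ft_force: [-0.0, 0.1, -0.3]
width: 0.0645
```

Request:
servo_tool(deltas="0 0 0.2 0 0 0 0.25;0 0 0.6 0 0 0 0.25;0 0 0.9 0 0 0 0.25;0 0 0.9 0 0 0 0;0 0 0.9 0 0 0 0")

```text
time: 10.12
ee_pos: [0.5926, 0.1931, 0.2508]
eef_rot: [0.744, 0.668, 0.0, 0.0]
ft_force: [0.6, 0.5, 0.1]
width: 0.0778
```

```bash
python3 - <<'E'
from h import *
s=r.read_state();print(s['ee_pos'],s['eef_rot'],s['width'],s['ft_force'])
c=crop('scene',[.56,.14,.06],'s5.png',6,60,45)
W=cloud(c).reshape(-1,3)
d=np.hypot(W[:,0]-.593,W[:,1]-.193);q=W[(d<.04)&(W[:,2]>.1)&(W[:,2]<.15)];print(np.percentile(q[:,2],[50,90,97]),len(q))
E
```

```text
[0.59258065 0.19312997 0.25083446] [7.44216241e-01 6.67938676e-01 3.05433440e-04 1.32258005e-04] 0.07779864474599504 [0.58552493 0.47494804 0.11731059]
[0.12467759 0.12876121 0.13043625] 184
```

View pics/s5.png

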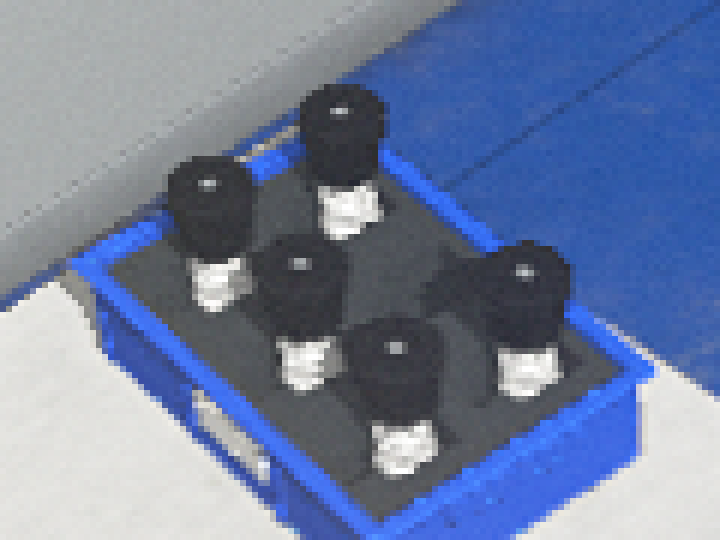

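The first valve is seated, with its cap level with the packed ones. Next is the leaning valve: jaws across its cap, tool tilted back by 20°.

Request:
servo_tool(deltas="-0.015 -0.6 0 0 0 -0.7 0;-0.015 -0.98 0 0 0 -0.83 0;-0.015 -0.98 0 0 0 -0.83 0;-0.015 -0.98 0 0 0 -0.83 0;-0.015 -0.98 0 0 0 -0.83 0")

```text
time: 10.8
ee_pos: [0.5896, 0.0111, 0.2495]
eef_rot: [0.901, 0.434, 0.0, 0.0]
ft_force: [0.2, 0.1, 0.3]
width: 0.0869
```

Request:
servo_tool(deltas="-0.015 -0.98 0 0 0 -0.83 0;-0.015 -0.98 0 0 0 -0.83 0;-0.015 -0.98 0 0 0 -0.83 0;-0.015 -0.98 0 0 0 -0.83 0;-0.015 -0.98 0 0 0 -0.83 0")

```text
time: 11.42
ee_pos: [0.5867, -0.1849, 0.2495]
eef_rot: [0.987, 0.159, 0.0, 0.0]
ft_force: [0.2, 0.3, -0.3]
width: 0.0866
```

Request:
servo_tool(deltas="-0.015 -0.98 0 0 0 -0.83 0;-0.015 -0.98 0 0.03 0.8 -0.83 0;-0.01 -0.98 -0.4 0.03 0.85 -0.87 0;0 0 -0.5 0.03 0.85 0 0;0 0 -0.5 0 0 0 0")

```text
time: 12.05
ee_pos: [0.586, -0.3001, 0.1895]
eef_rot: [0.985, -0.016, -0.174, -0.018]
ft_force: [-0.0, 0.8, -0.2]
width: 0.0871
```

```bash
python3 - <<'E'
from h import *
from scipy.spatial.transform import Rotation as Rr
c=crop('scene',[.54,-.3,.1],'s6.png',5,80,60)
s=r.read_state();print(s['ee_pos'],s['width'],s['ft_force'],np.round(s['joint_positions'],2));print(np.round(Rr.from_quat(s['eef_rot']).as_matrix(),3))
W=cloud(c).reshape(-1,3)
k=(abs(W[:,0]-.53)<.06)&(abs(W[:,1]+.3)<.04)&(W[:,2]>.02)&(W[:,2]<.145);q=W[k]
a=np.array([.7656,-.0267,.6428]);F=np.array([.469,-.2985,.038])
h=(q-F)@a;rad=np.linalg.norm(q-F-np.outer(h,a),axis=1)
for b in np.arange(0,.13,.01):
    j=(h>b)&(h<b+.01)
    if j.any():print(round(b,2),j.sum(),np.round(np.percentile(rad[j],[50,90]),4))
E
```

```text
[ 0.58502149 -0.30002563  0.18784896] 0.08672884652845488 [ 0.28813328 -0.72617189 -2.51856391] [ 0.47  0.7  -0.19  1.06  0.19  1.74 -1.31]
[[ 0.939 -0.037 -0.341]
 [-0.025 -0.999  0.041]
 [-0.342 -0.03  -0.939]]
0.0 11 [0.0224 0.0255]
0.01 35 [0.0202 0.0335]
0.02 39 [0.0208 0.0326]
0.03 58 [0.0196 0.0265]
0.04 53 [0.018  0.0349]
0.05 56 [0.0175 0.0396]
0.06 56 [0.0176 0.0663]
0.07 51 [0.0171 0.06  ]
0.08 65 [0.0222 0.0444]
0.09 58 [0.022  0.0271]
0.1 61 [0.0236 0.0293]
0.11 73 [0.0229 0.0286]
```

View pics/s6.png

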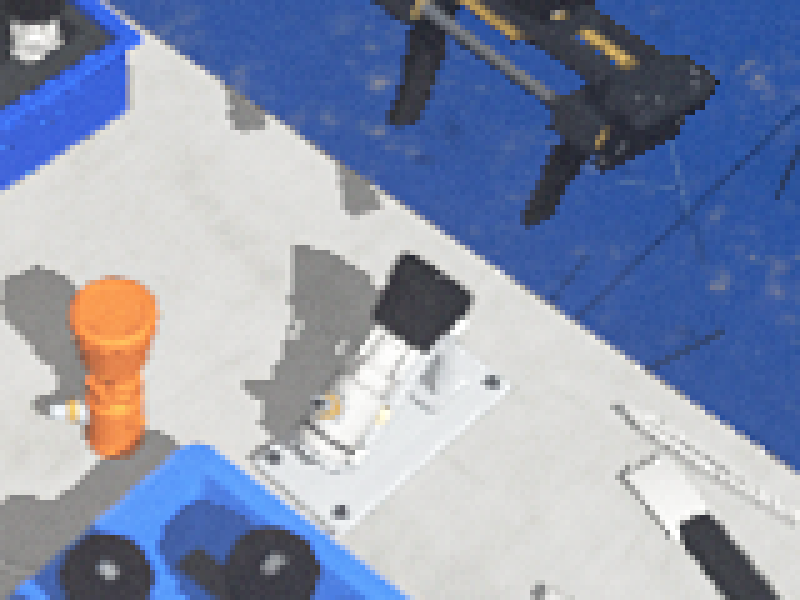

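The fingers are clear of the leaning cap (at (425,300) in the crop), and its fitted pose matches the data. I'll approach along the tool axis.

Request:
servo_tool(deltas="-0.2 -0.02 -0.5 -0.22 0 0 0;-0.25 -0.01 -0.7 0 0 0 0;-0.25 -0.01 -0.7 0 0 0 0;-0.13 0 -0.28 0 0 0 0;0 0 0 0 0 0 0")

```text
time: 12.72
ee_pos: [0.5517, -0.303, 0.1068]
eef_rot: [0.985, -0.02, -0.171, -0.002]
ft_force: [0.3, -0.1, 0.4]
width: 0.0869
```

```bash
python3 - <<'E'
from h import *
from scipy.spatial.transform import Rotation as Rr
c=crop('scene',[.54,-.3,.1],'s7.png',5,80,60)
c=crop('top',[.54,-.3,.1],'t7.png',5,80,60)
s=r.read_state();print(s['ee_pos'],s['width'],s['ft_force'],np.round(s['joint_positions'],2));print(np.round(Rr.from_quat(s['eef_rot']).as_matrix(),3))
E
```

```text
[ 0.55276692 -0.30302931  0.10746727] 0.08708750552579361 [0.27024209 0.23591466 0.487691  ] [ 0.49  0.68 -0.19  1.27  0.22  1.54 -1.33]
[[ 0.941 -0.039 -0.336]
 [-0.038 -0.999  0.009]
 [-0.336  0.004 -0.942]]
```

View pics/s7.png

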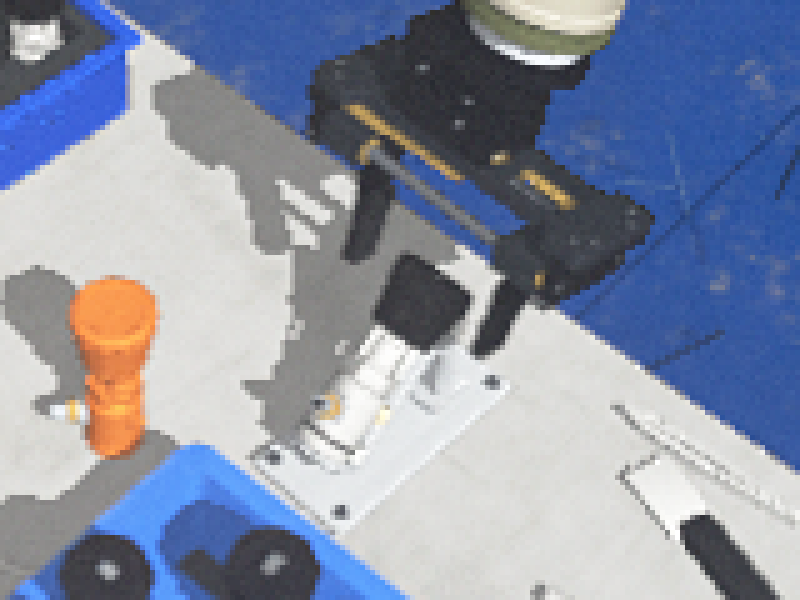

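View pics/t7.png

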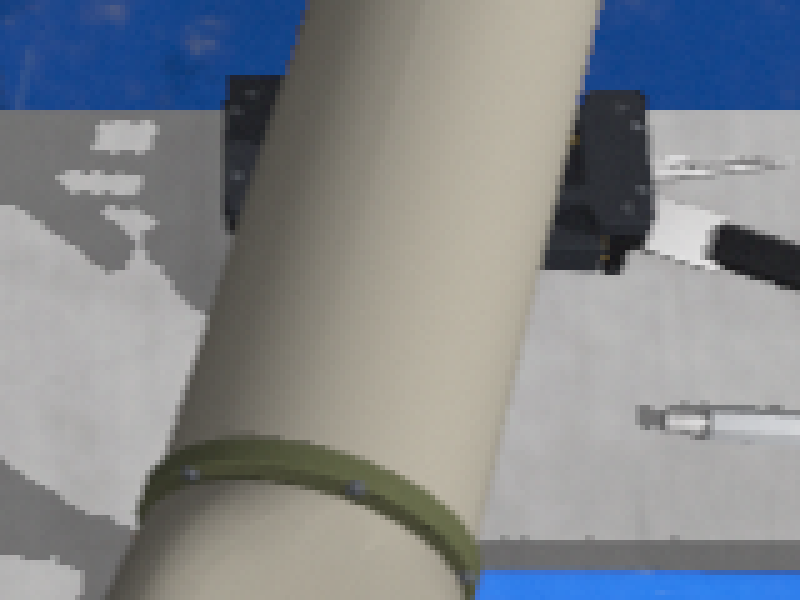

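The fingers straddle the cap. I'll go down the last 7 mm and close.

Request:
servo_tool(deltas="-0.04 0.03 -0.18 0 0 0 0;0 0 0 0 0 0 0.4;0 0 0 0 0 0 0.6;0 0 0 0 0 0 0.6;0 0 0 0 0 0 0.7", newtons=45)

```text
time: 13.45
ee_pos: [0.5504, -0.3018, 0.0986]
eef_rot: [0.985, -0.019, -0.172, -0.002]
ft_force: [-0.5, 0.1, -0.5]
width: 0.0548
```

Request:
servo_tool(deltas="0 0 0 0 0 0 0.8;0 0 0 0 0 0 0.8;0 0 0 0 0 0 0.8;0 0 0 0 0 0 0.8")

```text
time: 13.95
ee_pos: [0.55, -0.3036, 0.0992]
eef_rot: [0.985, -0.02, -0.172, -0.001]
ft_force: [-0.2, -5.4, 3.1]
width: 0.0464
```

Request:
servo_tool(deltas="0 0 0.2 0 0 0 0.8;0 0 0.4 0 0 0 0.8;0 0 0.6 0 0 0 0.8;0 0 0.6 0 0 0 0.8;0 0 0 0 0 0 0.8")

```text
time: 14.58
ee_pos: [0.5516, -0.3017, 0.1732]
eef_rot: [0.985, -0.019, -0.17, -0.001]
ft_force: [-0.4, 0.1, -1.2]
width: 0.0466
```

```bash
python3 - <<'E'
from h import *
c=crop('scene',[.54,-.3,.15],'s8.png',5,80,60)
s=r.read_state();print(s['ee_pos'],s['width'],s['ft_force'],s['torque'])
E
```

```text
[ 0.55088078 -0.30156698  0.17145747] 0.046203671570720035 [ 0.52240144 -0.25855074 -2.2402908 ] [-0.01396479 -0.57002271 -0.01681751]
```

View pics/s8.png

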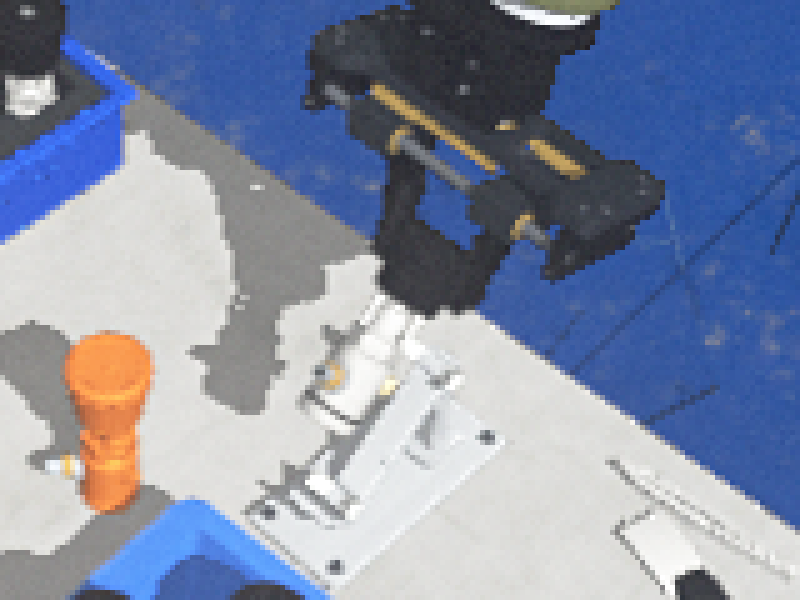

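The valve is lifted clear of the rest. I'll turn it upright by 50° while moving to the free area.

Request:
servo_tool(deltas="0 0 0.6 0 0 0 0.8;0 0.3 0.4 0 0 0 0.8;0 0.54 0.2 -0.03 -0.6 0 0.8;0 0.54 0 -0.03 -0.9 0 0.8;0 0.54 0 -0.03 -0.9 0 0.8")

```text
time: 15.25
ee_pos: [0.5505, -0.2229, 0.2184]
eef_rot: [1.0, -0.02, -0.003, 0.001]
ft_force: [0.2, -0.1, -1.4]
width: 0.0464
```

Request:
servo_tool(deltas="0 0.54 0 -0.03 -0.9 0 0.8;0 0.54 0 -0.03 -0.9 0 0.8;0 0.54 0 -0.03 -0.9 0 0.8;0 0.4 0 -0.03 -0.9 0 0.8;0 0 0 0 0 0 0.8")

```text
time: 15.88
ee_pos: [0.5478, -0.1423, 0.2168]
eef_rot: [0.97, -0.019, 0.242, 0.004]
ft_force: [-0.4, -0.8, -1.3]
width: 0.0468
```

```bash
cat >> h.py <<'E'
from scipy.spatial.transform import Rotation as Rr
def steel(c,s,lo=-.15,hi=-.03):
    "bright points below the TCP -> body axis by PCA of slices"
    W=cloud(c);col=c['color'].astype(int)
    d=W-s['ee_pos'];k=(np.hypot(d[...,0],d[...,1])<.06)&(d[...,2]>lo)&(d[...,2]<hi)
    return W[k],col[k]
E
python3 - <<'E'
from h import *
s=r.read_state();print(s['ee_pos'],s['width'],s['ft_force'],np.round(s['joint_positions'],2));print(np.round(Rr.from_quat(s['eef_rot']).as_matrix(),3))
for n in('scene','top'):
    c=crop(n,s['ee_pos']-[0,0,.04],n[0]+'9.png',5,80,60)
    q,_=steel(c,s)
    print(n,len(q))
    for z in np.arange(s['ee_pos'][2]-.13,s['ee_pos'][2]-.02,.01):
        j=q[abs(q[:,2]-z)<.005]
        if len(j)>3: print(round(z,3),len(j),np.round([j[:,0].min(),j[:,0].max(),j[:,1].min(),j[:,1].max()],4))
E
```

```text
[ 0.54777485 -0.1422986   0.21680051] 0.046758030532271795 [-0.36208663 -0.79657697 -1.28407019] [ 0.58 -0.09 -0.33  2.05 -0.19  0.71 -1.25]
[[ 0.882 -0.039  0.47 ]
 [-0.035 -0.999 -0.017]
 [ 0.47  -0.001 -0.883]]
scene 229
0.117 14 [ 0.521   0.5404 -0.1614 -0.1382]
0.127 28 [ 0.5217  0.5525 -0.1615 -0.139 ]
0.137 25 [ 0.505   0.546  -0.1619 -0.1344]
0.147 56 [ 0.4998  0.5498 -0.1605 -0.1337]
0.157 39 [ 0.5211  0.5511 -0.1627 -0.1313]
0.167 32 [ 0.5238  0.5465 -0.1586 -0.1336]
0.177 31 [ 0.5234  0.5398 -0.1577 -0.1362]
0.187 4 [ 0.5264  0.5363 -0.1608 -0.1335]
top 0
```

View pics/s9.png

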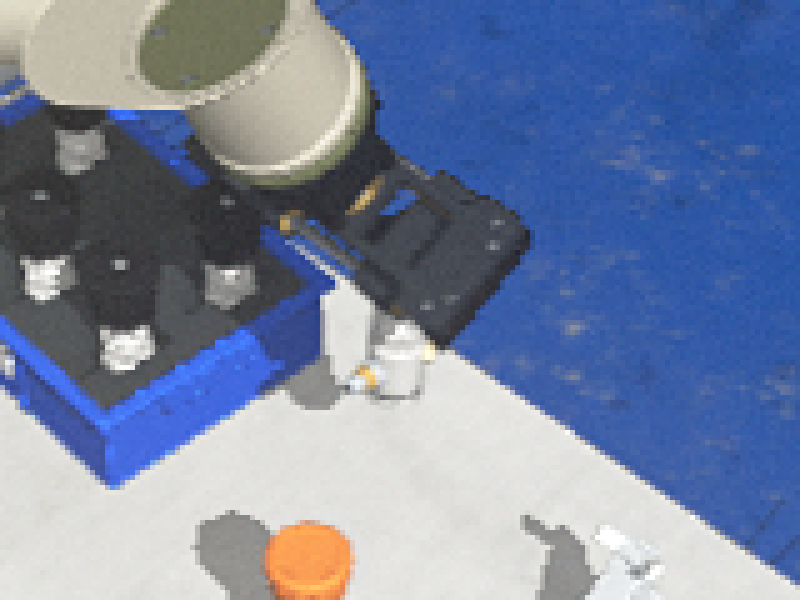

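View pics/t9.png

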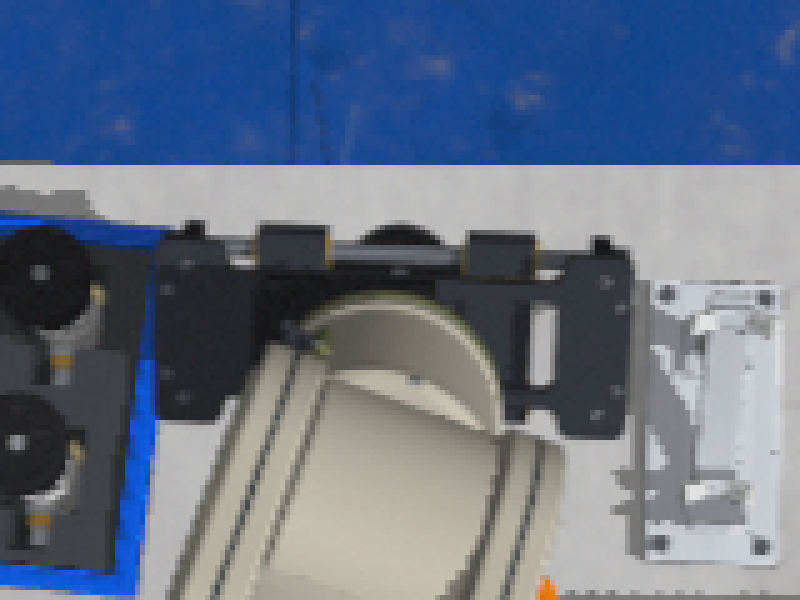

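The valve hangs nearly upright in the picture, about 2° short. I'll trim the tilt and lower it to just above the table.

Request:
servo_tool(deltas="0 -0.1 -0.3 0 -0.25 0 0.8;0 -0.1 -0.6 0 0 0 0.8;0 0 -0.6 0 0 0 0.8;0 0 -0.6 0 0 0 0.8;0 0 -0.3 0 0 0 0.8")

```text
time: 16.6
ee_pos: [0.5507, -0.1521, 0.1214]
eef_rot: [0.966, -0.02, 0.26, 0.003]
ft_force: [1.0, -0.3, -0.7]
width: 0.0465
```

Request:
servo_tool(deltas="0 0 0 0 0 0 0.8")

```text
time: 16.73
ee_pos: [0.5506, -0.152, 0.1221]
eef_rot: [0.965, -0.02, 0.26, 0.003]
ft_force: [-0.1, -0.1, -1.6]
width: 0.0464
```

```bash
python3 - <<'E'
from h import *
s=r.read_state();print(s['ee_pos'],s['width'],s['ft_force'],np.round(s['joint_positions'],2));print(np.round(Rr.from_quat(s['eef_rot']).as_matrix()[:,2],3))
c=crop('scene',s['ee_pos']-[0,0,.04],'s10.png',7,55,40)
q,_=steel(c,s)
for z in np.arange(.005,.1,.006):
        j=q[abs(q[:,2]-z)<.003]
        if len(j)>3: print(round(z,3),len(j),np.round([j[:,0].min(),j[:,0].max(),j[:,1].min(),j[:,1].max()],4))
E
```

```text
[ 0.55055033 -0.1520271   0.12205028] 0.0464316382627596 [-0.12010522 -0.14390621 -1.57957394] [ 0.57  0.03 -0.32  2.17 -0.24  0.44 -1.16]
[ 0.501 -0.017 -0.865]
0.005 78 [ 0.4926  0.6061 -0.2113 -0.0932]
0.023 9 [ 0.5268  0.551  -0.1688 -0.1454]
0.029 12 [ 0.5269  0.5458 -0.1719 -0.1565]
0.035 15 [ 0.5236  0.5493 -0.172  -0.1512]
0.041 9 [ 0.5083  0.5405 -0.1696 -0.1489]
0.047 30 [ 0.5085  0.5528 -0.1715 -0.1448]
0.053 22 [ 0.5066  0.5457 -0.1715 -0.145 ]
0.059 21 [ 0.5168  0.5487 -0.1722 -0.1428]
0.065 13 [ 0.5282  0.5406 -0.1711 -0.1431]
0.071 8 [ 0.5291  0.537  -0.1663 -0.1434]
0.077 14 [ 0.5287  0.5362 -0.1668 -0.1458]
```

View pics/s10.png

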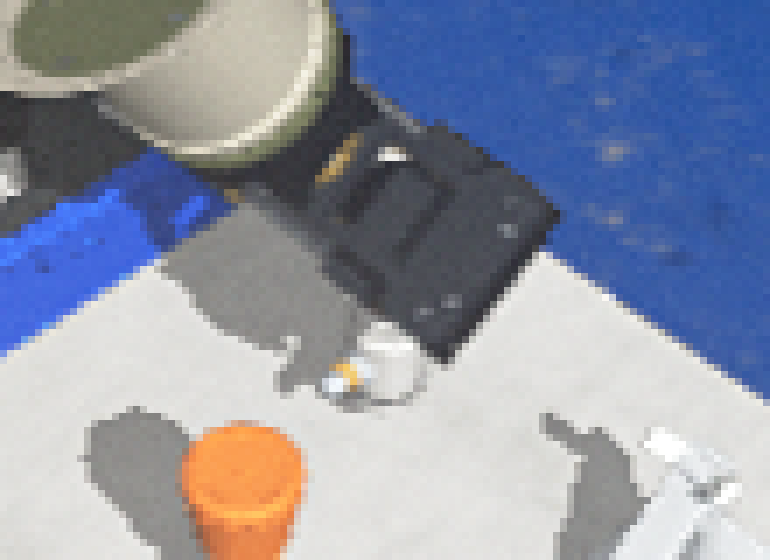

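Upright, with the foot about 20 mm above the table. I'll lower it to contact.

Request:
servo_tool(deltas="0 0 -0.2 0 0 0 0.8;0 0 -0.15 0 0 0 0.8;0 0 -0.05 0 0 0 0.8;0 0 0 0 0 0 0.8")

```text
time: 17.27
ee_pos: [0.5502, -0.1521, 0.1065]
eef_rot: [0.965, -0.02, 0.26, 0.004]
ft_force: [0.8, -0.4, -1.7]
width: 0.0467
```

Request:
servo_tool(deltas="0 0 -0.04 0 0 0 0.8;0 0 -0.04 0 0 0 0.8;0 0 0 0 0 0 0.8")

```text
time: 17.65
ee_pos: [0.5502, -0.1521, 0.1033]
eef_rot: [0.965, -0.02, 0.26, 0.004]
ft_force: [0.1, 0.2, -1.8]
width: 0.0466
```

Request:
servo_tool(deltas="0 0 -0.03 0 0 0 0.8;0 0 0 0 0 0 0.8")

```text
time: 17.9
ee_pos: [0.5502, -0.1521, 0.1021]
eef_rot: [0.965, -0.02, 0.261, 0.004]
ft_force: [-0.0, -0.2, -2.0]
width: 0.0466
```

Request:
servo_tool(deltas="0 0 -0.025 0 0 0 0.8;0 0 0 0 0 0 0.8")

```text
time: 18.15
ee_pos: [0.5504, -0.1522, 0.1013]
eef_rot: [0.965, -0.02, 0.261, 0.004]
ft_force: [-1.0, -0.3, -0.6]
width: 0.0462
```

```bash
python3 - <<'E'
from h import *
s=r.read_state();print(s['ee_pos'],s['width'],s['ft_force'],s['torque'])
c=crop('scene',s['ee_pos']-[0,0,.04],'s11.png',7,55,40)
E
```

```text
[ 0.55044533 -0.15218269  0.10133372] 0.046242034910414294 [-0.97603357 -0.27989462 -0.58593458] [0.07037914 0.64859027 0.06166936]
```

View pics/s11.png

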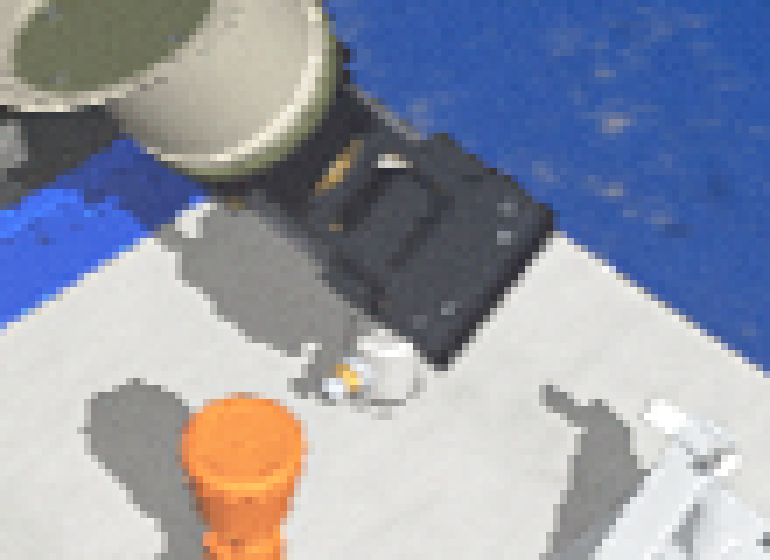

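Request:
servo_tool(deltas="0 0 -0.025 0 0 0 0.8;0 0 0 0 0 0 0.8")

```text
time: 18.45
ee_pos: [0.5513, -0.1523, 0.1013]
eef_rot: [0.965, -0.02, 0.262, 0.004]
ft_force: [-1.2, 1.4, 5.7]
width: 0.0465
```

It is on the table. I'll ease the grip and then open.

Request:
servo_tool(deltas="0 0 0 0 0 0 0.8;0 0 0 0 0 0 0.8", newtons=5)

```text
time: 18.7
ee_pos: [0.551, -0.1524, 0.101]
eef_rot: [0.965, -0.02, 0.261, 0.004]
ft_force: [-0.4, -0.1, 6.3]
width: 0.0477
```

Request:
servo_tool(deltas="0 0 0 0 0 0 0.4;0 0 0 0 0 0 0.2;0 0 0 0 0 0 0;0 0 0 0 0 0 0;0 0 0 0 0 0 0")

```text
time: 19.32
ee_pos: [0.5502, -0.1521, 0.1001]
eef_rot: [0.965, -0.02, 0.26, 0.004]
ft_force: [0.2, 0.8, 0.1]
width: 0.083
```

```bash
python3 - <<'E'
from h import *
s=r.read_state();print(s['ee_pos'],s['width'],s['ft_force'],s['torque'])
c=crop('scene',s['ee_pos']-[0,0,.04],'s12.png',7,55,40)
E
```

```text
[ 0.55023753 -0.15210925  0.10010621] 0.0829768734854772 [0.19493088 0.7521047  0.11928171] [ 0.09900861  0.6198624  -0.00596262]
```

View pics/s12.png

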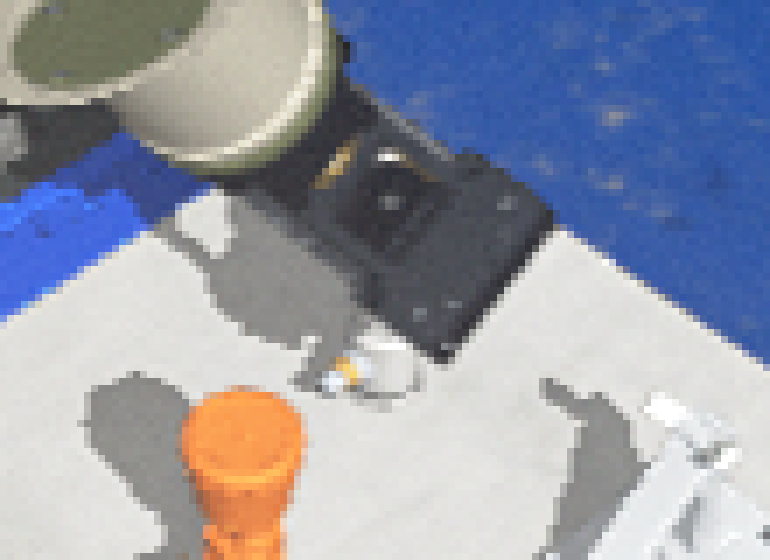

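The valve stands free between the open fingers. I'll back out along the tool axis and bring the tool vertical.

Request:
servo_tool(deltas="-0.2 0 0.35 0 0 0 0;-0.37 0.01 0.65 0 0 0 0;-0.37 0.01 0.65 0 0 0 0;-0.37 0.01 0.65 0 0 0 0;-0.2 0 0.8 0 0 0 0")

```text
time: 20.0
ee_pos: [0.4889, -0.1509, 0.2247]
eef_rot: [0.965, -0.02, 0.26, 0.004]
ft_force: [0.2, 0.3, -0.6]
width: 0.0872
```

Request:
servo_tool(deltas="0 0 0.6 0.03 0.95 0 0;0 0 0 0.03 0.95 0 0;0 0 0 0.03 0.95 0 0;0 0 0 0.02 0.9 0 0;0 0 0 0 0 0 0")

```text
time: 20.62
ee_pos: [0.491, -0.1504, 0.2472]
eef_rot: [1.0, -0.019, 0.001, 0.001]
ft_force: [0.3, 0.6, -0.5]
width: 0.0872
```

```bash
python3 - <<'E'
from h import *
s=r.read_state();print(s['ee_pos'],s['width'],np.round(s['joint_positions'],2));print(np.round(Rr.from_quat(s['eef_rot']).as_matrix(),3))
for n in('scene','top'):
    c=crop(n,[.543,-.152,.06],n[0]+'13.png',5,80,60)
    W=cloud(c).reshape(-1,3)
    d=np.hypot(W[:,0]-.543,W[:,1]+.152)
    q=W[(d<.05)&(W[:,2]>.1135)&(W[:,2]<.128)]
    if len(q):print(n,'cap',cv2.minEnclosingCircle(q[:,:2].astype(np.float32)),np.median(q[:,2]),len(q))
    q=W[(d<.05)&(W[:,2]>.018)&(W[:,2]<.036)&(W[:,0]<.518)]
    if len(q):print('spig',np.round(q.mean(0),4),q.min(0),q.max(0),len(q))
E
```

```text
[ 0.49100109 -0.15038891  0.24715805] 0.0872206663163758 [ 0.61  0.1  -0.43  1.71  0.04  1.34 -1.44]
[[ 0.999 -0.039  0.002]
 [-0.039 -0.999 -0.001]
 [ 0.002  0.001 -1.   ]]
scene cap ((0.5435410141944885, -0.15399101376533508), 0.0259702131152153) 0.11799948345222408 171
spig [ 0.5123 -0.1532  0.0279] [ 0.50669862 -0.15837745  0.02159362] [ 0.51665745 -0.14767024  0.03494378] 14
```

View pics/s13.png

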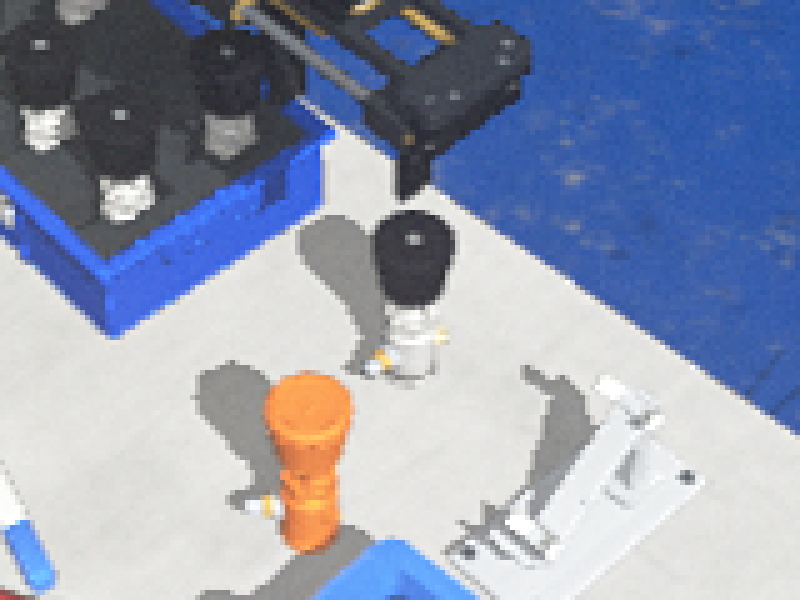

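View pics/t13.png

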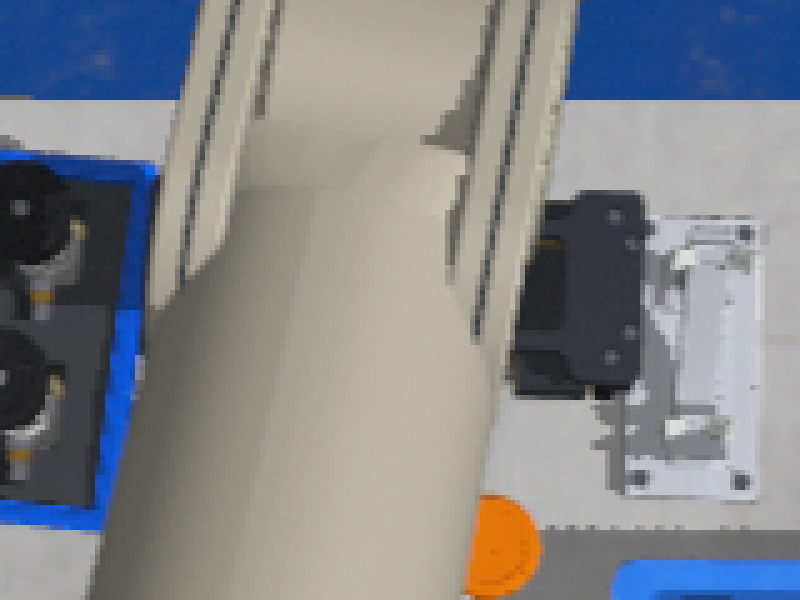

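The valve stands upright and free at about (0.543,-0.153), spigot toward the robot. I'll turn the jaws by 90° and take it by the cap from above.

Request:
servo_tool(deltas="0.2 -0.02 0 0 0 0.94 0;0.2 -0.02 0 0 0 0.94 0;0.2 -0.02 0 0 0 0.94 0;0.2 0 0 0 0 0.94 0;0.2 0 0 0 0 0.94 0")

```text
time: 21.35
ee_pos: [0.5295, -0.1536, 0.2488]
eef_rot: [0.952, 0.305, 0.003, 0.002]
ft_force: [0.1, 0.2, 1.0]
width: 0.0871
```

Request:
servo_tool(deltas="0.2 0 0 0 0 0.94 0;0.1 0 0 0 0 0.94 0;0 0 0 0 0 0.94 0;0 0 0 0 0 0.94 0;0 0 0 0 0 0.94 0")

```text
time: 21.98
ee_pos: [0.5412, -0.1536, 0.2487]
eef_rot: [0.803, 0.596, 0.003, 0.002]
ft_force: [0.4, 0.7, 0.3]
width: 0.0872
```

Request:
servo_tool(deltas="0 0 0 0 0 0.94 0;0 0 -0.3 0 0 0.94 0;0 0 -0.6 0 0 0 0;0 0 0 0 0 0 0")

```text
time: 22.48
ee_pos: [0.5403, -0.1536, 0.2113]
eef_rot: [0.72, 0.694, 0.002, -0.0]
ft_force: [0.0, 0.0, 0.7]
width: 0.087
```

```bash
python3 - <<'E'
from h import *
s=r.read_state();print(s['ee_pos'],s['width'],np.round(s['joint_positions'],2));print(np.round(Rr.from_quat(s['eef_rot']).as_matrix(),3))
for n in('scene','top'):
    c=crop(n,[.543,-.152,.08],n[0]+'14.png',5,80,60)
    W=cloud(c).reshape(-1,3)
    d=np.hypot(W[:,0]-.543,W[:,1]+.152)
    q=W[(d<.05)&(W[:,2]>.1135)&(W[:,2]<.128)]
    if len(q):print(n,'cap',cv2.minEnclosingCircle(q[:,:2].astype(np.float32)),np.median(q[:,2]),len(q))
    q=W[(d<.05)&(W[:,2]>.018)&(W[:,2]<.036)&(W[:,0]<.518)]
    if len(q):print('spig',np.round(q.mean(0),4),q.min(0),q.max(0),len(q))
E
```

```text
[ 0.54029427 -0.15358315  0.21125001] 0.08702928209345616 [ 0.68  0.25 -0.57  1.64  0.14  1.29  0.06]
[[ 0.037  0.999  0.002]
 [ 0.999 -0.037  0.003]
 [ 0.003  0.002 -1.   ]]
scene cap ((0.5433343052864075, -0.1548067033290863), 0.026704156771302223) 0.11798367960669673 170
spig [ 0.5128 -0.1531  0.0278] [ 0.50687082 -0.15962736  0.02364872] [ 0.51781047 -0.14697532  0.03482411] 14
```

View pics/s14.png

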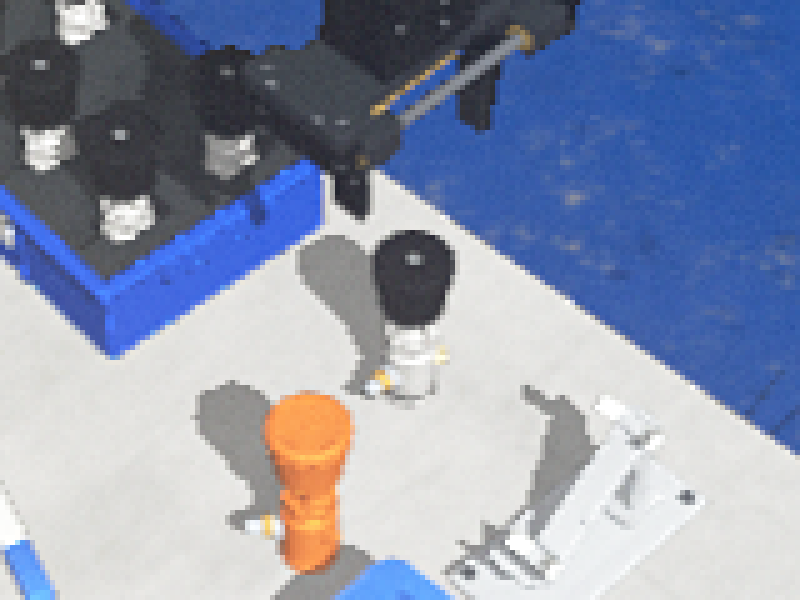

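View pics/t14.png

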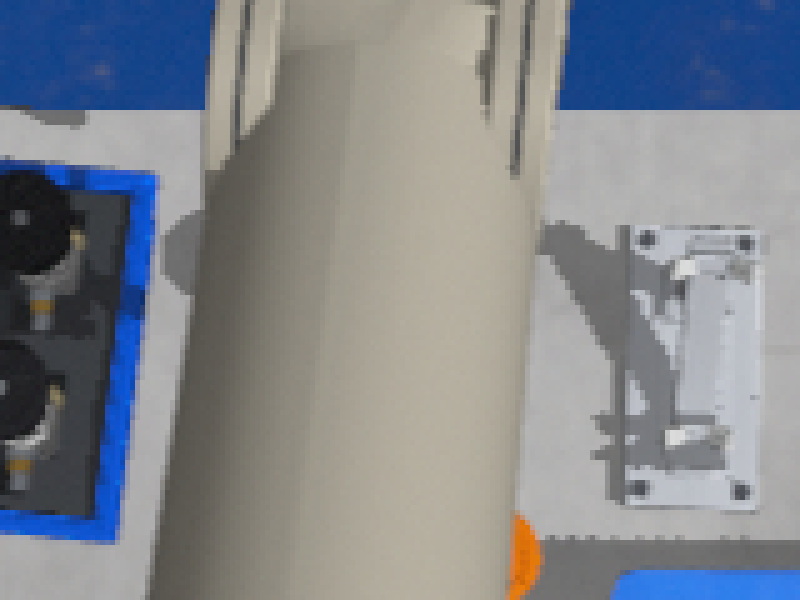

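The jaws line up with the spigot and sit over the cap. I'll lower and grip.

Request:
servo_tool(deltas="0.07 0 -0.5 0 0 0.07 0;0 0 -0.8 0 0 0 0;0 0 -0.8 0 0 0 0;0 0 -0.6 0 0 0 0;0 0 0 0 0 0 0", newtons=30)

```text
time: 23.2
ee_pos: [0.5435, -0.153, 0.1023]
eef_rot: [0.716, 0.698, 0.002, -0.001]
ft_force: [0.2, 0.4, 0.3]
width: 0.0869
```

```bash
python3 - <<'E'
from h import *
s=r.read_state();print(s['ee_pos'],s['ft_force'])
c=crop('scene',[.543,-.152,.08],'s15.png',5,80,60)
E
```

```text
[ 0.54353032 -0.15296852  0.10229905] [0.16885993 0.39787005 0.29904678]
```

View pics/s15.png

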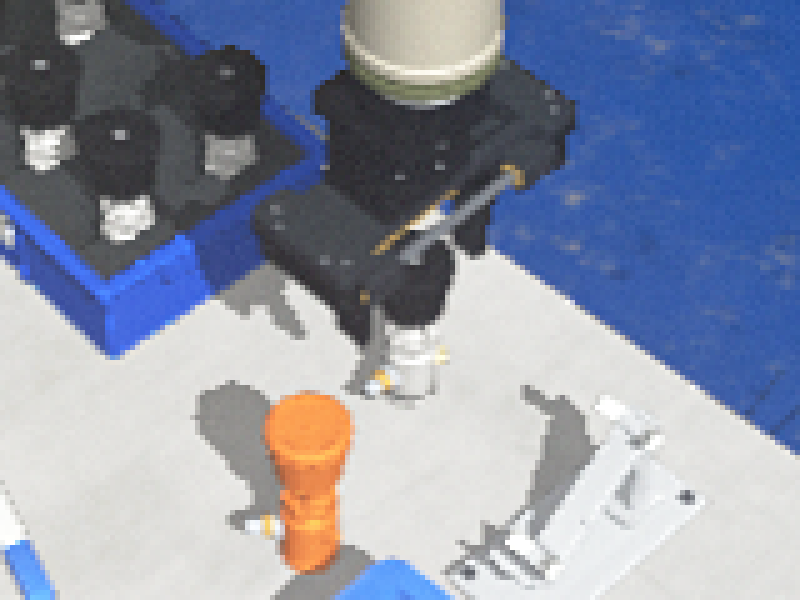

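The fingers are either side of the cap. Closing and lifting.

Request:
servo_tool(deltas="0 0 0 0 0 0 0.4;0 0 0 0 0 0 0.6;0 0 0 0 0 0 0.7;0 0 0 0 0 0 0.8;0 0 0 0 0 0 0.8")

```text
time: 23.88
ee_pos: [0.5447, -0.1534, 0.1043]
eef_rot: [0.716, 0.698, 0.002, 0.0]
ft_force: [0.1, 0.4, 2.0]
width: 0.0474
```

Request:
servo_tool(deltas="0 0 0 0 0 0 0.8;0 0 0 0 0 0 0.8;0 0 0.3 0 0 0 0.8;0 0 0.6 0 0 0 0.8;0 0 0.8 0 0 0 0.8")

```text
time: 24.5
ee_pos: [0.5442, -0.1532, 0.1729]
eef_rot: [0.716, 0.698, 0.002, -0.001]
ft_force: [0.9, -1.1, -1.3]
width: 0.0473
```

Request:
servo_tool(deltas="0 0 0.8 0 0 0 0.8;0 0 0.8 0 0 0 0.8;0 0 0.8 0 0 0 0.8;0 0 0.4 0 0 0 0.8;0 0 0 0 0 0 0.8")

```text
time: 25.12
ee_pos: [0.545, -0.1533, 0.2849]
eef_rot: [0.716, 0.698, 0.003, 0.001]
ft_force: [-0.2, -0.1, -1.3]
width: 0.047
```

```bash
python3 - <<'E'
from h import *
s=r.read_state();print(s['ee_pos'],s['width'],s['ft_force'])
crop('scene',s['ee_pos']-[0,0,.05],'s16.png',5,60,50)
z0=s['ee_pos'][2]-.103
for n in('scene','top'):
    W=cloud(cam(n)).reshape(-1,3);d=W-s['ee_pos'];h=W[:,2]-z0
    q=W[(np.hypot(d[:,0],d[:,1])<.045)&(h>.018)&(h<.034)&(d[:,0]<-.026)]
    if len(q):print(n,len(q),q.mean(0),q.min(0),q.max(0))
E
```

```text
[ 0.5450067  -0.1533044   0.28489666] 0.0470031227868415 [-0.21872204 -0.14015638 -1.33237068]
scene 23 [ 0.5125274  -0.15255934  0.20742261] [ 0.50514923 -0.15894878  0.20024877] [ 0.51831023 -0.1458056   0.21475906]
```

View pics/s16.png

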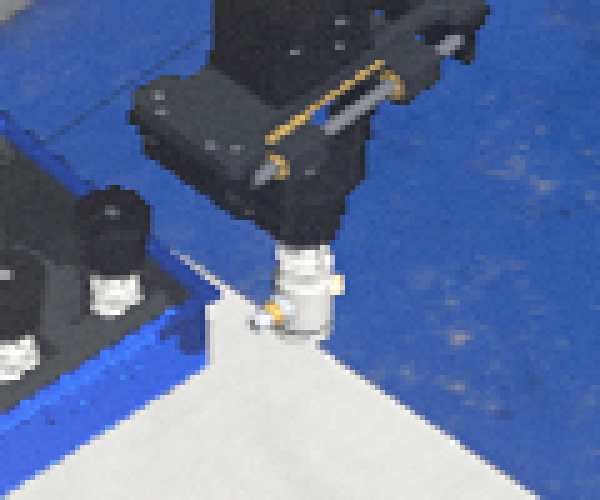

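Held upright. I'll carry it above the middle cell and measure the spigot direction there.

Request:
servo_tool(deltas="0.14 0.6 0 0 0 0 0.8;0.14 0.95 0 0 0 0 0.8;0.14 0.95 0 0 0 0 0.8;0.14 0.95 0 0 0 0 0.8;0.14 0.95 0 0 0 0 0.8")

```text
time: 25.9
ee_pos: [0.5723, 0.0237, 0.2829]
eef_rot: [0.716, 0.698, 0.002, -0.001]
ft_force: [0.7, 0.4, -2.0]
width: 0.0476
```

Request:
servo_tool(deltas="0.14 0.95 0 0 0 0 0.8;0.14 0.95 0 0 0 0 0.8;0 0.36 -0.4 0 0 0 0.8;0 0 -0.6 0 0 0 0.8;0 0 0 0 0 0 0.8")

```text
time: 26.52
ee_pos: [0.5826, 0.1117, 0.2411]
eef_rot: [0.717, 0.698, 0.0, -0.001]
ft_force: [-0.3, -0.3, -1.1]
width: 0.0471
```

```bash
cat > sp.py <<'E'
from h import *
import sys
s=r.read_state();print(s['ee_pos'],s['width'],s['ft_force'],np.round(Rr.from_quat(s['eef_rot']).as_matrix()[:,1],3))
f=sys.argv[1]
z0=s['ee_pos'][2]-.103
for n in('scene','top'):
    c=crop(n,s['ee_pos']-[0,0,.08],n[0]+f,6,60,45)
    W=cloud(c).reshape(-1,3);d=W-s['ee_pos'];h=W[:,2]-z0
    q=W[(np.hypot(d[:,0],d[:,1])<.045)&(h>.018)&(h<.036)&(d[:,0]<-.026)]
    if len(q):m=q.mean(0)-s['ee_pos'];print(n,len(q),q.mean(0),q.min(0),q.max(0),np.degrees(np.arctan2(m[1],m[0])))
E
python3 sp.py 17.png
```

```text
[0.58258807 0.11168885 0.24114967] 0.04710858088393657 [-0.325856   -0.31753771 -1.13610989] [ 1.    -0.027 -0.002]
scene 13 [0.5509378  0.10972986 0.16443763] [0.5450508  0.10495988 0.15772005] [0.55630882 0.11440517 0.16883091] -176.45821411052742
```

View pics/t17.png

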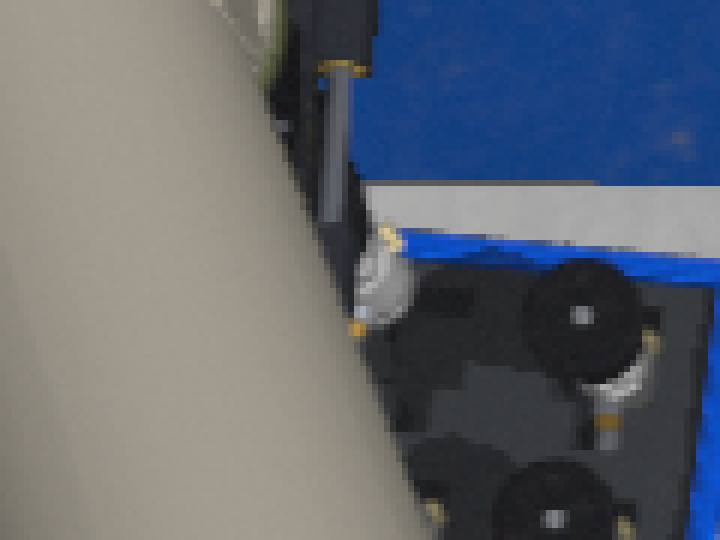

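View pics/s17.png

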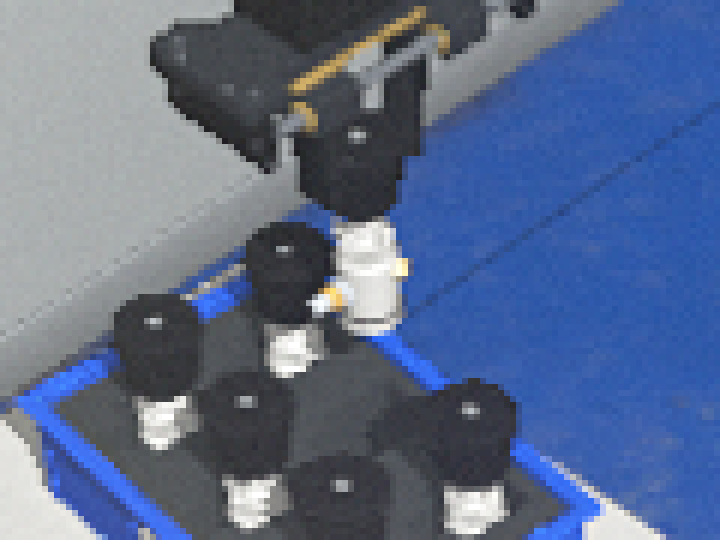

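The two spigot-angle estimates differ: about 178° from the rest geometry and nearer 174° by the scene camera. I'll overlay the model on a zoomed picture to settle it.

```bash
cat > ov.py <<'E'
from h import *
import sys
f=sys.argv[1];ang=[float(a) for a in sys.argv[2:]]
s=r.read_state();p=s['ee_pos'];z0=p[2]-.103
c=cam('scene');u,v=proj(c,[p-[0,0,.075]])[0].astype(int);S=16;w,hh=24,18
im=cv2.resize(c['color'][v-hh:v+hh,u-w:u+w][:,:,::-1],None,fx=S,fy=S,interpolation=cv2.INTER_NEAREST)
def P(X): return ((proj(c,X)-[u-w,v-hh]+.5)*S).astype(np.int32)
t=np.linspace(0,2*np.pi,60)
for z in(0,.046): cv2.polylines(im,[P(np.c_[p[0]+.017*np.cos(t),p[1]+.017*np.sin(t),0*t+z0+z])],False,(0,0,255),1)
for a,cl in zip(ang,((0,255,0),(255,0,255),(255,255,0))):
    a=np.radians(a);d=np.array([np.cos(a),np.sin(a),0]);n=np.array([-d[1],d[0],0])
    o=np.array([p[0],p[1],z0+.026])
    cv2.polylines(im,[P(o+.037*d+.005*(np.outer(np.cos(t),n)+np.outer(np.sin(t),[0,0,1])))],True,cl,1)
cv2.imwrite('pics/'+f,im)
E
python3 ov.py o18.png 170 174 178
```

```text
(no output)
```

View pics/o18.png

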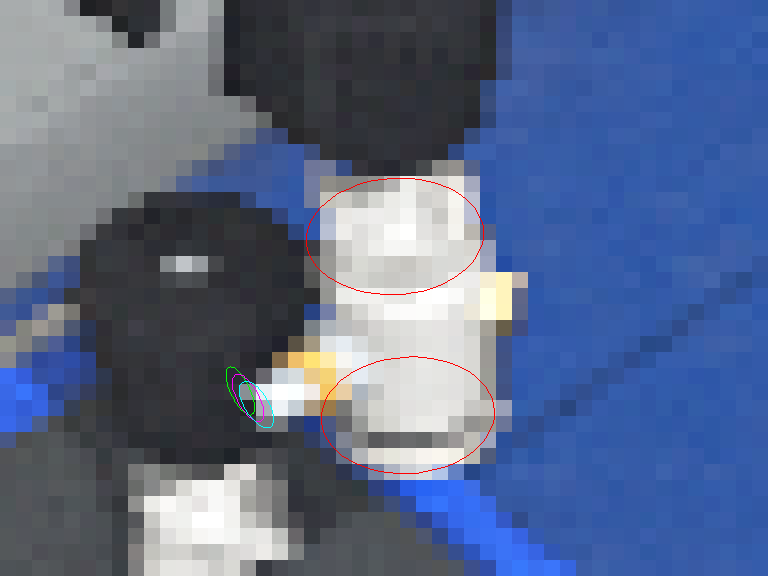

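The overlay fits 174–178°, so I'll take about 177° and turn −3°. That is well within the slot's clearance. Lowering to just above the foam.

Request:
servo_tool(deltas="0.02 0.05 -0.4 0 0 -0.38 0.8;0 0 -0.7 0 0 0 0.8;0 0 -0.5 0 0 0 0.8;0 0 0 0 0 0 0.8")

```text
time: 27.18
ee_pos: [0.5841, 0.1145, 0.1792]
eef_rot: [0.735, 0.678, 0.002, -0.0]
ft_force: [-0.1, 0.1, -1.4]
width: 0.0475
```

```bash
python3 sp.py 19.png; python3 ov.py o19.png 170 174 178
```

```text
[0.58414955 0.11450435 0.17918132] 0.0475261154201478 [-0.08102991  0.06073671 -1.37900425] [ 0.997 -0.08   0.001]
scene 11 [0.54995629 0.11619771 0.10385146] [0.54363516 0.11329647 0.09858311] [0.55793712 0.12213763 0.10747589] 177.16484940924107
```

View pics/o19.png

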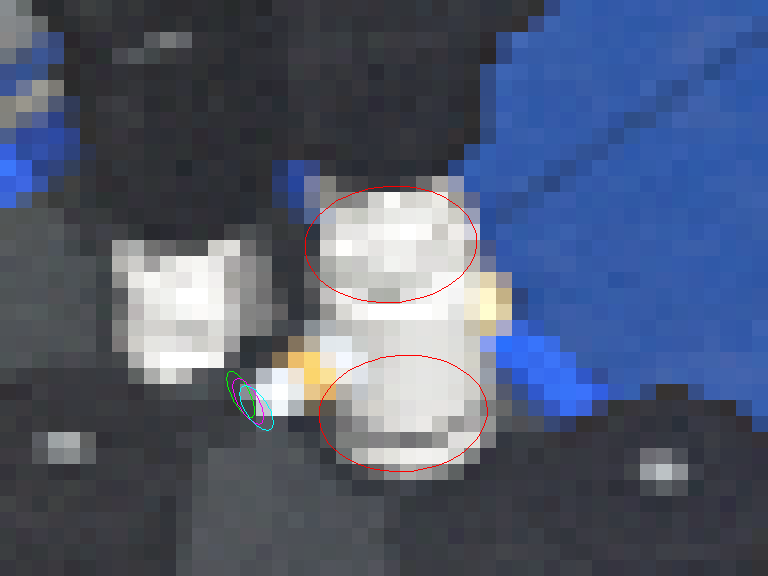

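View pics/t19.png

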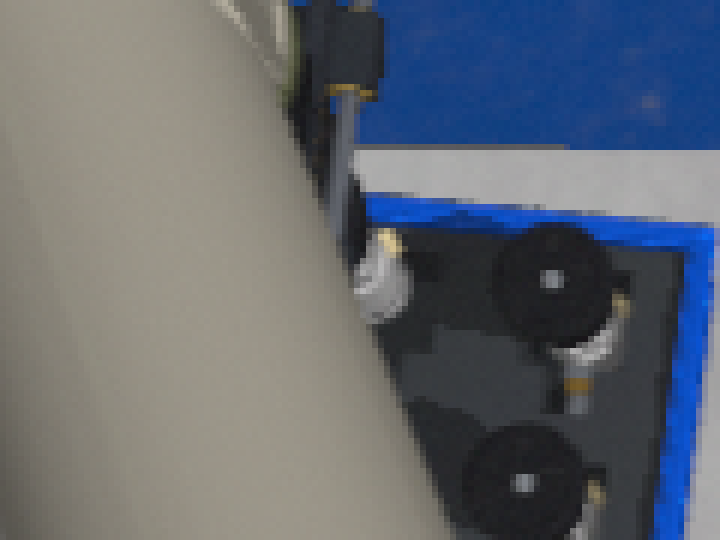

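The position agrees. I'll insert slowly and watch the force.

Request:
servo_tool(deltas="0 -0.03 -0.25 0 0 0 0.8;0 0 -0.25 0 0 0 0.8;0 0 -0.2 0 0 0 0.8;0 0 -0.1 0 0 0 0.8;0 0 0 0 0 0 0.8")

```text
time: 27.95
ee_pos: [0.5846, 0.1139, 0.1479]
eef_rot: [0.735, 0.679, 0.002, -0.0]
ft_force: [0.6, -0.3, -1.1]
width: 0.0473
```

Request:
servo_tool(deltas="0 0 -0.2 0 0 0 0.8;0 0 -0.2 0 0 0 0.8;0 0 -0.1 0 0 0 0.8;0 0 0 0 0 0 0.8")

```text
time: 28.45
ee_pos: [0.5844, 0.1138, 0.1277]
eef_rot: [0.735, 0.679, 0.002, -0.0]
ft_force: [0.2, -0.7, -1.1]
width: 0.0473
```

No contact, and the spigot is already inside the slot. On to the floor.

Request:
servo_tool(deltas="0 0 -0.15 0 0 0 0.8;0 0 -0.13 0 0 0 0.8;0 0 -0.06 0 0 0 0.8;0 0 0 0 0 0 0.8")

```text
time: 28.95
ee_pos: [0.5845, 0.1138, 0.1143]
eef_rot: [0.735, 0.679, 0.002, -0.0]
ft_force: [0.5, -0.7, -1.3]
width: 0.0474
```

Request:
servo_tool(deltas="0 0 -0.05 0 0 0 0.8;0 0 -0.03 0 0 0 0.8;0 0 0 0 0 0 0.8")

```text
time: 29.32
ee_pos: [0.5852, 0.114, 0.1124]
eef_rot: [0.735, 0.678, 0.003, 0.0]
ft_force: [-2.3, -1.6, 7.3]
width: 0.0473
```

Floor contact is at the expected height (TCP 0.112). Releasing and withdrawing.

Request:
servo_tool(deltas="0 0 0 0 0 0 0.35;0 0 0 0 0 0 0.25;0 0 0 0 0 0 0.25;0 0 0 0 0 0 0.25")

```text
time: 29.82
ee_pos: [0.5847, 0.1139, 0.1113]
eef_rot: [0.735, 0.679, 0.002, 0.0]
ft_force: [-0.6, -0.4, -0.2]
width: 0.0644
```

Request:
servo_tool(deltas="0 0 0.2 0 0 0 0.25;0 0 0.6 0 0 0 0.25;0 0 0.9 0 0 0 0.25;0 0 0.9 0 0 0 0;0 0 0.9 0 0 0 0")

```text
time: 30.45
ee_pos: [0.5846, 0.1139, 0.2532]
eef_rot: [0.735, 0.679, 0.003, 0.0]
ft_force: [-0.2, -1.2, 0.3]
width: 0.0781
```

Request:
servo_tool(deltas="-0.2 -0.9 0.2 0 0 0 0;-0.2 -0.9 0 0 0 0 0;-0.2 -0.9 0 0 0 0 0;-0.2 -0.9 0 0 0 0 0;-0.2 -0.9 0 0 0 0 0")

```text
time: 31.08
ee_pos: [0.5444, -0.0672, 0.2601]
eef_rot: [0.735, 0.679, 0.003, 0.0]
ft_force: [0.1, -0.7, 0.6]
width: 0.087
```

Request:
servo_tool(deltas="-0.2 -0.9 0 0 0 0 0;-0.2 -0.9 0 0 0 0 0;-0.2 -0.9 0 0 0 0 0;-0.2 -0.9 0 0 0 0 0;0 -0.4 0 0 0 0 0")

```text
time: 31.7
ee_pos: [0.5121, -0.2282, 0.2598]
eef_rot: [0.735, 0.678, 0.002, 0.0]
ft_force: [-0.2, 0.7, 0.1]
width: 0.087
```

```bash
python3 - <<'E'
from h import *
s=r.read_state();print(s['ee_pos'],s['width'],s['ft_force'])
c=cam('top');save(c,'t20.png');cv2.imwrite('pics/t20z.png',cv2.resize(c['color'][140:245,150:290][:,:,::-1],None,fx=5,fy=5,interpolation=3))
W=cloud(c).reshape(-1,3)
for n,p in dict(p0=(.5076,.2008),p1=(.5001,.1213),p2=(.4928,.0418),p3=(.5745,.0322),left=(.592,.192),mid=(.584,.113)).items():
    d=np.hypot(W[:,0]-p[0],W[:,1]-p[1]);q=W[(d<.034)&(W[:,2]>.118)&(W[:,2]<.14)]
    print(n,cv2.minEnclosingCircle(q[:,:2].astype(np.float32)),np.percentile(q[:,2],[5,50,95]).round(4),len(q))
    q=W[(d<.045)&(W[:,2]>.02)&(W[:,2]<.046)]
    if len(q):print('   low',len(q),q.mean(0).round(4))
crop('scene',[.55,.1,.06],'s20.png',6,60,45)
E
```

```text
[ 0.51208655 -0.22824357  0.25984506] 0.08704104481801678 [-0.20193216  0.70066979  0.0611258 ]
p0 ((0.5070385336875916, 0.20099946856498718), 0.024718640372157097) [0.1229 0.1267 0.1298] 338
   low 89 [0.4935 0.2033 0.0369]
p1 ((0.5001250505447388, 0.12188606709241867), 0.02539352886378765) [0.1227 0.1269 0.1304] 339
   low 90 [0.4851 0.122  0.0372]
p2 ((0.4924562871456146, 0.041874583810567856), 0.0250092726200819) [0.1227 0.1267 0.1301] 344
   low 87 [0.4748 0.042  0.0369]
p3 ((0.5744549632072449, 0.032793425023555756), 0.025032034143805504) [0.1233 0.1267 0.1306] 328
   low 73 [0.559  0.0347 0.0366]
left ((0.5949308276176453, 0.19352425634860992), 0.02519500069320202) [0.1226 0.127  0.1304] 328
   low 100 [0.5777 0.1976 0.0373]
mid ((0.5855463743209839, 0.11492553353309631), 0.025305457413196564) [0.1222 0.1268 0.1305] 329
   low 104 [0.5704 0.1158 0.0366]
```

View pics/t20z.png

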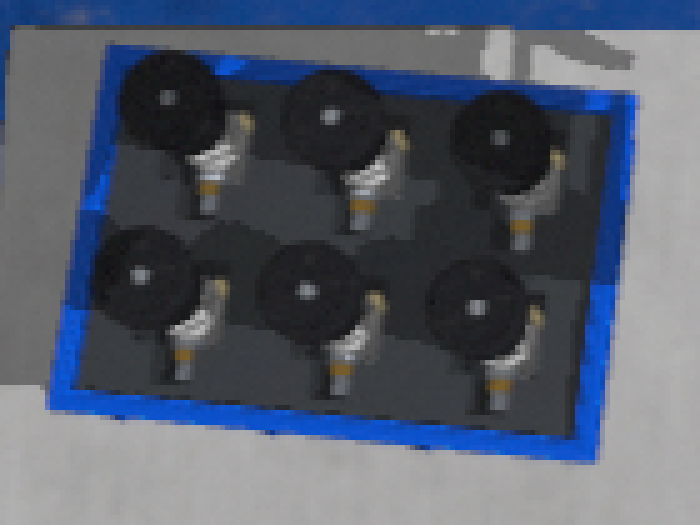

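View pics/s20.png

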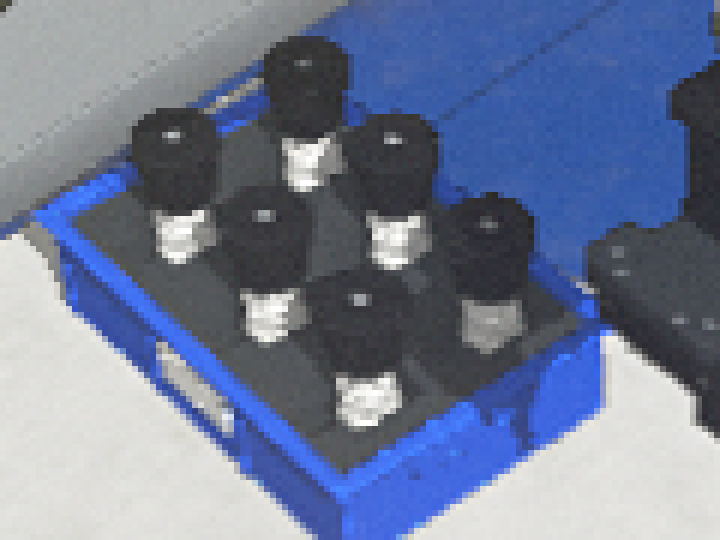

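View pics/t20.png

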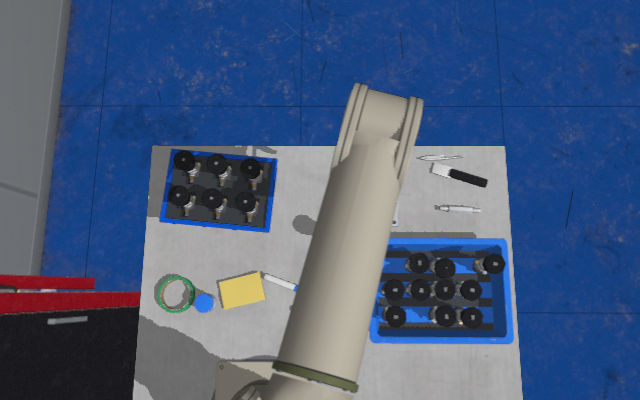

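Both valves sit at the same cap height as the packed ones (top-camera reading 0.127 m). Their spigots lie in the slots at (208,195) and (360,212) in the zoom. The packed valves have moved less than 1 mm, and the plug gauge at (457,209) has not moved. Handing in.

```bash
python3 -c "
from h import *
print(job.close_job())"
```

```text
the job is handed in; nothing more can be done
None
```

Both valve heads are packed and the job is handed in, at about 32 s on the robot clock. No verdict was reported.

- **Standing valve:** taken by the cap and set in `cell_left`.
- **Leaning valve:** lifted out of the rest, turned upright by 50°, stood on the table and released. I then took it again by the cap from above and set it in `cell_mid`.
- **Seating:** both met the cell floor with only about 7–8 N. Their caps read 127 mm, level with the four packed ones. Both spigots show in the key slots.
- **Bystanders:** the packed valves measured within 1 mm of where they started. The plug gauge looked unmoved in the picture, but I did not measure it again. The gripper ended open and clear of everything.
- **Readings that disagreed:**
  - The second valve's spigot angle came out between about 174° and 178° by different measurements. I turned it −3° on a middle estimate, and it went in without resistance.
  - The cap in `cell_left` measures about 3 mm from my first estimate of the cell centre. That is within the cell's 5 mm clearance each side.

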